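# Lay out the nested dip pots and the pastry server

### The arm

A 6-joint arm with a two-finger parallel gripper is mounted at the origin on the work surface. World frame = base frame: x ahead of the robot, y to its left, z up, the work surface at z = 0. Lengths are in m, angles in rad, forces in N, time in s.
With the tool pointing down it reaches from about 0.375 to 0.9 m from the base axis. Payload 3.1 kg.
Tool frame: the origin (TCP) lies between the finger pads; the fingertips stand robot.finger_overhang ahead of it and the grasp point (between the pads) lies 3 mm ahead of it (robot.finger_overhang is the distance from the TCP to the fingertips, in m); z points along the fingers, y is the line along which they close (so a half turn about z gives the same grasp; the last joint's range is limited). The gripper opens to 87 mm and grips with 3 to 60 N. Pads are 19 mm wide; open, the fingers measure 117 mm over their backs; the gripper's body (75 mm by 190 mm) begins 51 mm behind the grasp point.
Start: joints at [-1.375, 0.527, 1.433, -0, 1.181, -0.178], TCP at [0.229, -0.582, 0.206] pointing down, gripper open.
Joint ranges: [-3.08, 3.08], [-0.75, 2.2], [0.22, 2.44], [-1.43, 4.57], [0, 2.65], [-2.85, 2.85]. Speed limits (rad/s): [2.79, 2.79, 3.14, 3.14, 3.14, 3.14].

### API

Orientations are given as a unit quaternion [x, y, z, w].
In Python, from rig import get_obs, vision, hand_in, nets, robot gives the robot as it stands.
- The arm moves only by the tool apply_moves, never from a script. Its argument "series" is a list of rows, each an object with "offset": the shift along the world's x, y, z in cm, a list of three; "rot": the turn, a rotation vector about the world's x, y, z in degrees, a list of three. A call has 1 to 20 rows; each row is the pose to reach, as a shift and turn from the pose commanded when the call began; what a row does not reach only later rows make up. A row lasts 1/10 s, in which the tool goes at most 50 mm and 8.59 degrees, less where a joint would pass 70% of its speed; a pose out of reach is approached as far as the arm can. A call with a gripper value outside its range is refused whole. "hand" is the opening, from 0 (shut) to 1 (fully open), set as the call begins (left out, the last holds). The fingers move at their own pace and stop on an object; "newtons" is the grip in N (left out, the last holds). Time passes only in rows, so rows that repeat a pose let the fingers close. It gives the time, the measured TCP pose, the force, the opening and the grip force at its end, in the units of the state.
- get_obs(): the state, without advancing time (a new reading comes with each control period).
- vision.camera(name): name is "side" or "top"; returns the picture (480x640x3 uint8, red, green, blue); there is no depth.
- vision.calibration(name): a dict with "K" (3x3 intrinsics, pixels), "k1" (the pictures are not rectified: a ray, as slopes to the right and down, at radius r is drawn at 1 + k1 r^2 times it, then the intrinsics apply), "R" (3x3) and "t" (3): a world point X has camera coordinates R X + t. Camera axes: x right, y down, z forward; pixel columns grow to the right and rows downward; lengths in m; the calibration is good to about 2 mm. A picture is of the moment at which its call begins. calibration takes no time and is no camera call.
- hand_in(): hands the job in; it is judged then, once.
Trained networks look in the newest picture that a camera, given by its name, has taken for a name from the list of things; names that differ only in an ending like _2 or _b are one class to them, and where a whole thing is asked for, a point or a joint stands for the part that bears it (a point fixed in the world has none). Each returns a list of dicts, best first, with "conf" (0 to 1); they miss things now and then, are a little off and sometimes report something else, mostly with a low value. They report only what shows in the picture. A call takes as long as a camera call. They do not tell look-alikes from the thing itself.
- nets.search_frame(camera, query): "centre" ([x, y, z] in m, in world coordinates, good to about 4 mm: the middle of the surface that is visible of it).
- nets.spot_point(camera, query): "centre" ([x, y, z] in m, in world coordinates, good to about 4 mm: a listed point, or the origin of a listed thing).
The state is a dict: "time": time; "q": joint angles; "joint_velocities": joint speeds; "joint_torque": joint torques, N m; "position": TCP position; "tool_rot": TCP orientation; "ft_force": force on the tool from outside, world axes, zero at the start; "moment": the same for the moment, N m; "grip_width": finger opening in m; "grip_force": force on a finger pad.
Only numpy, scipy, OpenCV 4.12 (cv2) and the standard library are available. Lean on these libraries where they do the work, as an engineer would, in place of code of your own. Each camera call takes 0.05 s, during which the arm holds its last target. There are 200 camera calls.

### The job

Set out the dessert corner: lay the lid rim-down in the pocket of its square dish, then take the nest of white pots apart one at a time from the innermost outwards, standing each pot upright and fully down in the round coaster whose recess fits it, and letting go of it, before taking out the next. The pastry server, at whatever moment suits, is to lie flat in its wooden rest with the notch of its blade over the brass pin and its handle on the board. Never tip a pot over, and leave the candlestick and the wine glass where they stand.

Things in the scene. Friction and masses are not known exactly. Their poses are not given: they have to be found in the camera images.
- pot1: The smallest (tallest, narrowest) white porcelain pot: straight round open cup, 30 mm outside diameter, 92 mm tall, walls 2.5 mm, floor 4 mm thick, 70 g. Origin: centre of underside, z up. Always present. Starts upright inside the next larger pot present (outermost: on the trivet), 3.5 mm or more of play all round, its rim at least 22 mm above the rim around it: grip across the outside of its rim.
- recess1 (a point): Centre of the floor of the shallow round recess in the brown wooden coaster that fits pot1: recess 37 mm across, 6 mm deep, floor 6 mm above the table; the coaster is a fixed disc 84 mm across and 12 mm high. The four coasters look alike but for the recess size, and change places, in a row at the far side.
- pot2: The second smallest white porcelain pot: straight round open cup, 42 mm outside diameter, 74 mm tall, walls 2.5 mm, floor 4 mm thick, 90 g. Origin: centre of underside, z up. May be absent. Starts upright inside the next larger pot present (outermost: on the trivet), 3.5 mm or more of play all round, its rim at least 22 mm above the rim around it: grip across the outside of its rim.
- recess2 (a point): Centre of the floor of the shallow round recess in the brown wooden coaster that fits pot2: recess 49 mm across, 6 mm deep, floor 6 mm above the table; the coaster is a fixed disc 84 mm across and 12 mm high. The four coasters look alike but for the recess size, and change places, in a row at the far side.
- pot3: The second largest white porcelain pot: straight round open cup, 54 mm outside diameter, 56 mm tall, walls 2.5 mm, floor 4 mm thick, 120 g. Origin: centre of underside, z up. May be absent. Starts upright inside the next larger pot present (outermost: on the trivet), 3.5 mm or more of play all round, its rim at least 22 mm above the rim around it: grip across the outside of its rim.
- recess3 (a point): Centre of the floor of the shallow round recess in the brown wooden coaster that fits pot3: recess 61 mm across, 6 mm deep, floor 6 mm above the table; the coaster is a fixed disc 84 mm across and 12 mm high. The four coasters look alike but for the recess size, and change places, in a row at the far side.
- pot4: The largest (lowest, widest) white porcelain pot: straight round open cup, 66 mm outside diameter, 38 mm tall, walls 2.5 mm, floor 4 mm thick, 150 g. Origin: centre of underside, z up. May be absent. Starts upright inside the next larger pot present (outermost: on the trivet), 3.5 mm or more of play all round, its rim at least 22 mm above the rim around it: grip across the outside of its rim.
- recess4 (a point): Centre of the floor of the shallow round recess in the brown wooden coaster that fits pot4: recess 73 mm across, 6 mm deep, floor 6 mm above the table; the coaster is a fixed disc 84 mm across and 12 mm high. The four coasters look alike but for the recess size, and change places, in a row at the far side.
- trivet: Fixed flat round cork trivet, 90 mm across, 8 mm high, under the nest of pots. Origin: centre of its underside.
- lid: White porcelain lid, at first rim-down on the smallest pot, reaching 6 mm below its brim. Disc 42 mm across with a 6 mm deep hollow rim (35 mm inside) below, 10 mm thick altogether, with an upright round knob 14 mm across and 17 mm high on top (27 mm in all). 50 g. Origin: centre of the rim's lower edge; z points up through the knob.
- dish_floor (a point): Centre of the floor of the round pocket in the fixed square wooden lid dish (80 x 80 mm, 14 mm high): pocket 50 mm across, 8 mm deep, floor 6 mm above the table.
- server: Pastry server lying flat on the table: steel blade 44 mm wide, 4 mm thick, x = 0 to 95 mm, a notch 11 mm wide and 18 mm deep in the middle of its tip edge; wooden handle 14 mm wide, top 16 mm above the underside, x = -105 to +25 mm (on top of the blade there). 160 g, balances at x = +5 mm. Origin: middle of the underside at the blade's heel; x to the tip, z up.
- server_notch (a point): Point on the server's underside in the middle of the notch, 84.5 mm from its origin towards the tip (7.5 mm from the notch's closed end): the pin belongs about here. Axes as server.
- server_grip (a point): Where to grip the server: on the handle, 10 mm behind the heel of the blade, 10 mm above the underside; grip across the 14 mm width.
- rest: Fixed dark wooden rest: flat board 250 x 90 mm, 12 mm high; origin centre of its underside, x along its length, z up. One brass pin near its +x end; two low pale rails (6 mm high, 50 mm apart inside, x = 20 to 70 mm) flank the blade, none at the handle. The laid server's tip points along the board's +x, its origin straight above the board's origin.
- rest_pin (a point): Foot of the brass locating pin (7 mm diameter, 12 mm high, tapered at the top) on the board's top face, 12 mm above the table, 84.5 mm from the board's centre. Axes as rest.
- candlestick: Bystander: low brass candlestick with a brown candle, 76 mm across the foot, 174 mm tall, loose. Origin: centre of its underside.
- goblet: Bystander: wine glass, 68 mm foot, 76 mm bowl, 160 mm tall, loose. Origin: centre of its underside.
- cake_stand: Bystander: fixed white cake stand, plate 210 mm across, 66 mm high, with a fork on it. Origin: centre of its underside.
Not all that is in view belongs to the job. What is shaped like the pot3 but green or purple is not meant.

How it is judged:
By the outcome, as a careful person would: the job done as asked, in the order asked, and still so for the second after the job is handed in, with the robot touching nothing.
Of pot2, pot3, pot4 only 1 to 3 are there at a start; the rules pass over those that are not, and their reading is None.
At some moment in a run one of server may be knocked a few centimetres aside while the robot is not near it.
It also fails if it takes over 210 s, if anything falls off the work surface, if the arm or the gripper's body presses on something with over 40 N, if the wrist force passes 120 N, or if a joint passes its speed limit or range.

## Working session

There is one attempt and no reset: what is moved stays moved. The work goes in short steps, Python scripts to look and compute and a tool call to move; the robot and the scene stay as the last step left them, time stands still between calls to the robot, and variables do not carry over. Pictures are saved under pics/ and viewed, at most 14 in all, crops included, and the job is handed in when it is done.

Besides the shell and the picture viewer there is one more tool, called after ">>>" as name([rows], argument=value, ...), one row to a line, values as JSON. apply_moves: Moves the arm, as the interface text tells. Its arguments: {"type":"object","properties":{"series":{"type":"array"},"hand":{"type":"number"},"newtons":{"type":"number"}},"required":["series"]}

```bash
ls; mkdir -p pics
python3 - <<'E'
from rig import get_obs, vision, nets, robot
import cv2
o=get_obs(); print(o); print(robot.finger_overhang)
for c in("top","side"):
    im=vision.camera(c); cv2.imwrite(f"pics/{c}0.png",im[:,:,::-1])
    k=vision.calibration(c); print(c,k)
    for q in ["pot1","pot2","pot3","pot4","lid","dish_floor","server","server_notch","server_grip","rest","rest_pin","recess1","recess2","recess3","recess4","trivet","candlestick","goblet","cake_stand"]:
        print(q,[( [round(v,4) for v in d["centre"]],round(d["conf"],2)) for d in nets.spot_point(c,q)][:4])
E
```

```text
pics
{'time': 0.0, 'q': array([-1.37448618e+00,  5.28480976e-01,  1.43391612e+00,  1.32639260e-05,
        1.18137074e+00, -1.78507747e-01]), 'joint_velocities': array([ 0.00065525, -0.00127657, -0.0002115 , -0.00106822, -0.00037161,
        0.00011643]), 'joint_torque': array([-5.71401324e-04, -4.40052688e+01, -1.76593190e+01,  6.30636932e-02,
        5.82126144e-02, -1.54989357e-04]), 'position': array([ 0.22868854, -0.58083147,  0.20485817]), 'tool_rot': array([ 9.82490171e-01,  1.86311247e-01, -3.54830776e-06, -1.08760217e-03]), 'ft_force': array([-0.91794401,  0.01765271,  0.25808452]), 'moment': array([ 0.01554494, -0.03736214, -0.06656876]), 'grip_force': 0.0, 'grip_width': 0.0869738782095443}
0.022
top {'K': array([[503.37663583,   0.        , 315.73912717],
       [  0.        , 503.37663583, 248.67969243],
       [  0.        ,   0.        ,   1.        ]]), 'k1': -0.11695668536300437, 'R': array([[-0.02213191, -0.99968616,  0.01173716],
       [-0.99770145,  0.02133283, -0.06431735],
       [ 0.06404678, -0.01313365, -0.99786047]]), 't': array([-0.08031516,  0.54314865,  1
[... 3375 characters left out ...]
95), ([0.6623, -0.05, 0.0052], 0.9), ([0.6501, 0.0534, 0.006], 0.76), ([0.6387, -0.1555, 0.0095], 0.58)]
recess3 [([0.658, 0.1456, 0.0046], 0.95), ([0.6623, -0.05, 0.0052], 0.9), ([0.6501, 0.0534, 0.006], 0.76), ([0.6387, -0.1555, 0.0095], 0.58)]
recess4 [([0.658, 0.1456, 0.0046], 0.95), ([0.6623, -0.05, 0.0052], 0.9), ([0.6501, 0.0534, 0.006], 0.76), ([0.6387, -0.1555, 0.0095], 0.58)]
trivet [([0.4805, 0.1784, -0.0042], 0.97)]
candlestick [([0.7404, 0.285, -0.0001], 0.84), ([0.5051, -0.328, 0.0025], 0.54)]
goblet [([0.7193, -0.27, 0.0035], 0.74), ([0.6608, -0.0503, 0.008], 0.41), ([0.5893, -0.3235, 0.0152], 0.37)]
cake_stand [([0.48, 0.1766, 0.0132], 0.69), ([0.6593, -0.465, 0.0011], 0.58)]
```

View pics/top0.png

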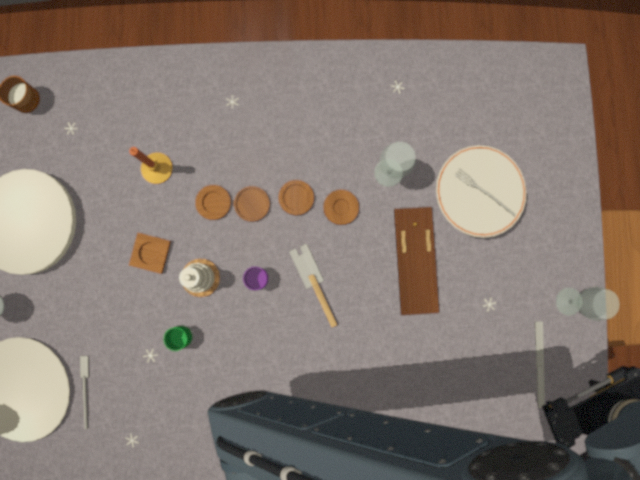

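View pics/side0.png

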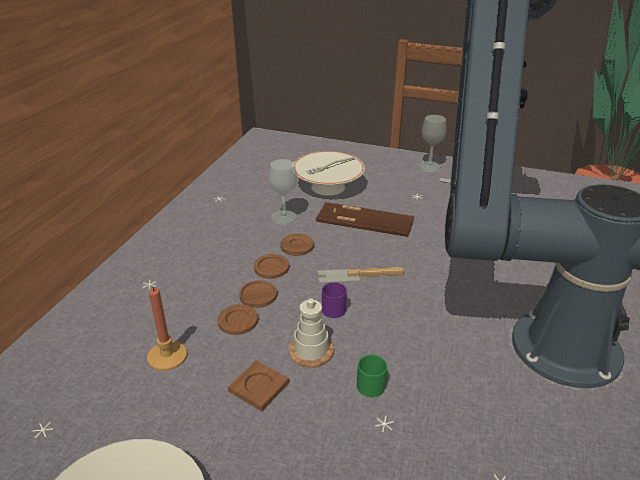

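The top view shows the lidded nest at (197,277), the coasters at (213,202), (252,204), (296,198) and (341,208), the dish at (151,253), the server at (312,285) and the rest at (417,260). The pin end of the rest is at (415,224). What could be mistaken for the white pots: the purple cup (257,278) and the green cup (178,338). I'll choose the white nest at top (197,277) / side (311,335), and check it and the coasters in a crop.

```bash
cat > h.py <<'E'
import numpy as np, cv2
from rig import get_obs, vision, nets
def proj(c,P):
    k=vision.calibration(c); X=np.atleast_2d(P)@k["R"].T+k["t"]; s=X[:,:2]/X[:,2:]
    s=s*(1+k["k1"]*(s**2).sum(1,keepdims=True)); return s*k["K"][0,0]+k["K"][:2,2]
def back(c,uv,z):
    "world points at height z of pixels uv"
    k=vision.calibration(c)
    s=cv2.undistortPoints(np.float64(uv).reshape(-1,1,2),k["K"],np.array([k["k1"],0,0,0.])).reshape(-1,2) 
    d=np.c_[s,np.ones(len(s))]@k["R"]; o=-k["R"].T@k["t"]
    return o+d*((z-o[2])/d[:,2])[:,None]
def circ(P,r,n=90):
    a=np.linspace(0,2*np.pi,n,endpoint=False); P=np.asarray(P)
    return P+np.c_[r*np.cos(a),r*np.sin(a),0*a]
def crop(im,x0,y0,x1,y1,f): return cv2.resize(im[y0:y1,x0:x1],None,fx=f,fy=f,interpolation=cv2.INTER_CUBIC)
E
python3 - <<'E'
from h import *
t=cv2.imread("pics/top0.png"); s=cv2.imread("pics/side0.png")
a=crop(t,120,170,370,310,3.2)   # 800x448
cv2.imwrite("pics/c1.png",a); 
b=np.hstack([crop(s,270,285,350,375,5),crop(s,210,225,330,345,3.75)]); cv2.imwrite("pics/c2.png",b); print(b.shape)
E
```

```text
(450, 850, 3)
```

View pics/c1.png

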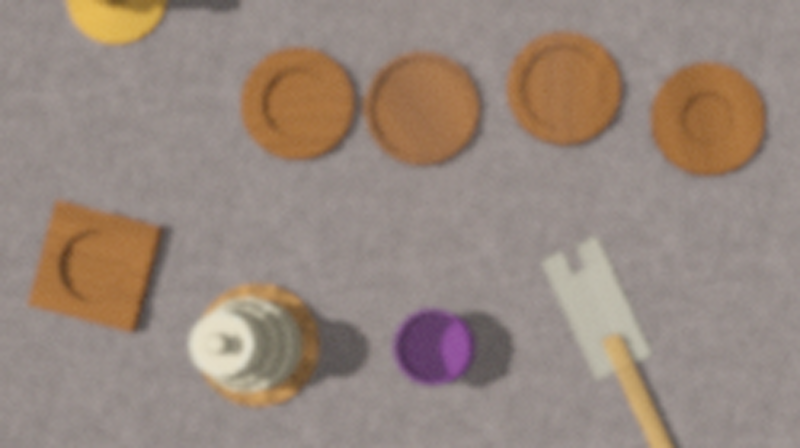

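View pics/c2.png

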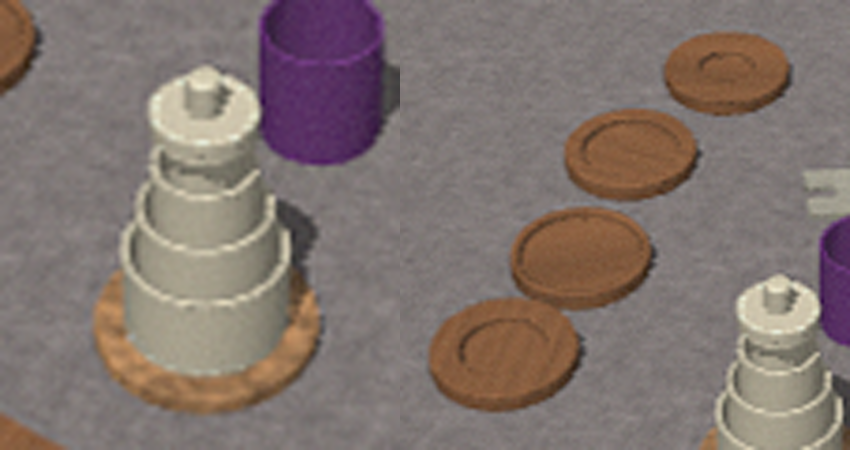

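The crops show a white nest with all four pots: rims of pots 4, 3 and 2 below the lid, and a bottom pot about 66 mm wide against the 90 mm trivet. By recess size the coasters at top (341,208), (213,202), (296,198) and (252,204) are recess 1, 2, 3 and 4. Next I'll fit silhouettes for accuracy.

```bash
cat >> h.py <<'E'
from scipy.optimize import minimize
S=4
def hullmask(c,pts,box):
    x0,y0,w,h=box; uv=(proj(c,pts)-[x0,y0]+.5)*S
    m=np.zeros((h*S,w*S),np.uint8); cv2.fillConvexPoly(m,cv2.convexHull(np.int32(np.round(uv*16)).reshape(-1,1,2)),1,shift=4); return m
def fit(c,im,model,p0,pred,pad=12):
    "max IoU of hull silhouette model(p) with the colour mask pred(hsv)"
    uv=proj(c,model(p0)); x0,y0=np.int32(uv.min(0))-pad; x1,y1=np.int32(uv.max(0))+pad
    sub=cv2.resize(im[y0:y1,x0:x1],None,fx=S,fy=S,interpolation=cv2.INTER_LINEAR)
    m=pred(cv2.cvtColor(cv2.GaussianBlur(sub,(0,0),2),cv2.COLOR_BGR2HSV)).astype(np.uint8)
    n,l,st,ce=cv2.connectedComponentsWithStats(m)
    g=hullmask(c,model(p0),(x0,y0,x1-x0,y1-y0))
    k=max(range(1,n),key=lambda i:((l==i)&(g>0)).sum()); m=l==k
    def cost(p):
        g=hullmask(c,model(p),(x0,y0,x1-x0,y1-y0))>0; return 1-(g&m).sum()/(g|m).sum()
    d=np.full(len(p0),.005); d[2:]=.08
    sx=np.vstack([p0]+[np.array(p0)+d*np.eye(len(p0))[i] for i in range(len(p0))])
    r=minimize(cost,p0,method="Nelder-Mead",options=dict(initial_simplex=sx,xatol=2e-4,fatol=1e-4))
    return np.round(r.x,4),round(1-r.fun,3)
disc=lambda r,z0,z1: lambda p: np.vstack([circ([p[0],p[1],z0],r),circ([p[0],p[1],z1],r)])
def boxm(x0,x1,y0,y1,z0,z1):
    def f(p):
        c,s=np.cos(p[2]),np.sin(p[2]); q=np.array([[x,y,z] for x in(x0,x1) for y in(y0,y1) for z in(z0,z1)])
        return np.c_[p[0]+c*q[:,0]-s*q[:,1],p[1]+s*q[:,0]+c*q[:,1],q[:,2]]
    return f
brown=lambda h:(h[...,0]>2)&(h[...,0]<22)&(h[...,1]>85)
white=lambda h:(h[...,1]<75)&(h[...,2]>135)&(h[...,0]<60)
wood=lambda h:(h[...,0]>8)&(h[...,0]<28)&(h[...,1]>70)&(h[...,2]>120)
E
python3 - <<'E'
from h import *
for c in("top","side"):
    im=cv2.imread(f"pics/{c}0.png"); hsv=cv2.cvtColor(im,cv2.COLOR_BGR2HSV)
    for n,P in dict(coaster=(.639,-.18,.012),cloth=(.56,.1,0),rest=(.45,-.327,.012),pot=(.48,.17,.04),blade=(.48,-.075,.004),handle=(.41,-.105,.016)).items():
        u=np.int32(proj(c,np.array([P]))[0]); print(c,n,hsv[u[1]-1:u[1]+2,u[0]-1:u[0]+2].reshape(-1,3).mean(0).round())
    for n,p in dict(r1=(.6387,-.156),r3=(.662,-.05),r4=(.65,.052),r2=(.657,.1465)).items():
        print(c,n,fit(c,im,disc(.042,0,.012),p,brown))
    print(c,"dish",fit(c,im,boxm(-.04,.04,-.04,.04,0,.014),(.54,.30,-.2),brown))
    print(c,"rest",fit(c,im,boxm(-.125,.125,-.045,.045,0,.012),(.508,-.327,0),brown))
    print(c,"handle",fit(c,im,boxm(-.105,.025,-.007,.007,.004,.016),(.456,-.0876,.4),wood,8))
    def nest(p): return np.vstack([circ([p[0],p[1],z],r) for z,r in((.008,.033),(.046,.033))])
E
```

```text
top coaster [ 15. 157. 169.]
top cloth [  8.  21. 151.]
top rest [ 12. 157. 116.]
top pot [ 24.  37. 144.]
top blade [ 21.  47. 188.]
top handle [ 18.  93. 196.]
top r1 (array([ 0.6385, -0.1527]), np.float64(0.956))
top r3 (array([ 0.6641, -0.0483]), np.float64(0.953))
top r4 (array([0.6519, 0.0566]), np.float64(0.938))
top r2 (array([0.6571, 0.1472]), np.float64(0.95))
top dish (array([ 0.5412,  0.2975, -0.2709]), np.float64(0.979))
top rest (array([ 0.5118, -0.3274,  0.0346]), np.float64(0.945))
top handle (array([ 0.4596, -0.0883,  0.4161]), np.float64(0.911))
side coaster [ 13. 138. 139.]
side cloth [ 24.  17. 126.]
side rest [ 11. 129.  93.]
side pot [ 22.  40. 162.]
side blade [ 22.  42. 149.]
side handle [ 17. 111. 187.]
side r1 (array([ 0.6394, -0.1573]), np.float64(0.907))
side r3 (array([ 0.6649, -0.053 ]), np.float64(0.913))
side r4 (array([0.6507, 0.0558]), np.float64(0.656))
side r2 (array([0.6576, 0.1423]), np.float64(0.665))
side dish (array([ 0.5406,  0.2947, -0.2803]), np.float64(0.963))
side rest (array([ 0.5102, -0.3316,  0.0435]), np.float64(0.912))
side handle (array([ 0.4583, -0.0882,  0.4117]), np.float64(0.93))
```

Run:
```python
from h import *
out=[]
for c in("top","side"):
    im=cv2.imread(f"pics/{c}0.png"); b=(190,175,370,235) if c=="top" else (210,225,330,345)
    f=4 if c=="top" else 3
    sub=crop(im,*b,f)
    for P in ((.639,-.155),(.6645,-.0505),(.651,.0555),(.657,.145)):
        for z,r,col in((.012,.042,(0,255,0)),(0,.042,(255,0,0))):
            uv=(proj(c,circ([*P,z],r))-b[:2]+.5)*f
            cv2.polylines(sub,[np.int32(uv*8)],True,col,1,shift=3)
    out.append(sub)
h=max(s.shape[0] for s in out)
w=max(s.shape[1] for s in out)
out=[cv2.copyMakeBorder(s,0,0,0,w-s.shape[1],cv2.BORDER_CONSTANT) for s in out]
o=np.vstack(out); print(o.shape); cv2.imwrite("pics/c3.png",o)
```

```text
(600, 720, 3)
```

View pics/c3.png

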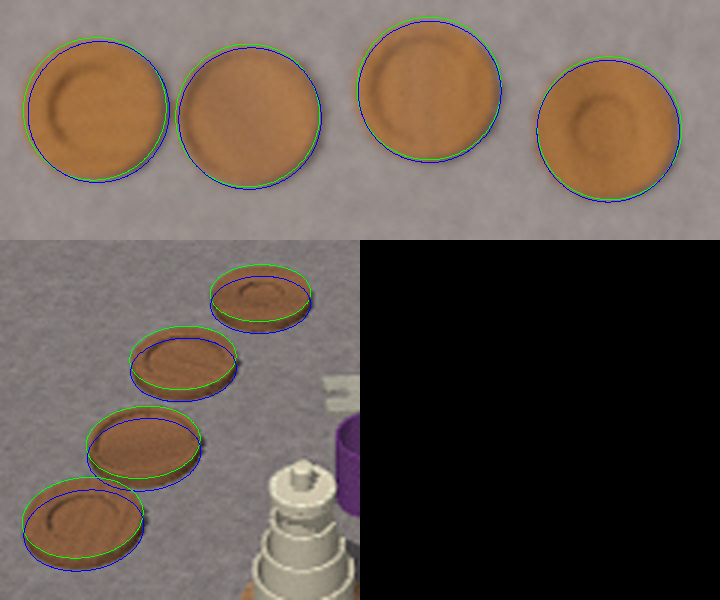

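The overlays agree with the coasters to within about 2 mm in both views. Next, fit the nest.

```bash
cat >> h.py <<'E'
LAY=[(.008,.046,.033),(.012,.068,.027),(.016,.090,.021),(.020,.112,.015)]
LID=[(.106,.116,.021),(.116,.133,.007)]
def fitstack(c,im,cyl,p0,pred=white,pad=10):
    "cyl: list of (z0,z1,r,i) ; p: centres flattened, i = index of centre"
    def parts(p): return [disc(r,a,b)(p[2*i:2*i+2]) for a,b,r,i in cyl]
    uv=proj(c,np.vstack(parts(p0))); x0,y0=np.int32(uv.min(0))-pad; x1,y1=np.int32(uv.max(0))+pad
    bx=(x0,y0,x1-x0,y1-y0)
    sub=cv2.resize(im[y0:y1,x0:x1],None,fx=S,fy=S,interpolation=cv2.INTER_LINEAR)
    m=pred(cv2.cvtColor(cv2.GaussianBlur(sub,(0,0),2),cv2.COLOR_BGR2HSV)).astype(np.uint8)
    m=cv2.morphologyEx(m,cv2.MORPH_CLOSE,np.ones((13,13),np.uint8))
    ren=lambda p: sum(hullmask(c,q,bx).astype(int) for q in parts(p))>0
    n,l,_,_=cv2.connectedComponentsWithStats(m); g=ren(p0)
    m=l==max(range(1,n),key=lambda i:((l==i)&g).sum())
    def cost(p): g=ren(p); return 1-(g&m).sum()/(g|m).sum()
    sx=np.vstack([p0]+[np.array(p0)+.006*np.eye(len(p0))[i] for i in range(len(p0))])
    r=minimize(cost,p0,method="Nelder-Mead",options=dict(initial_simplex=sx,xatol=2e-4,fatol=1e-4,maxiter=400))
    return np.round(r.x,4),round(1-r.fun,3)
E
python3 - <<'E'
from h import *
cyl=[(*l,i) for i,l in enumerate(LAY)]+[(*l,3) for l in LID]
cyl2=[(*l,0) for l in LAY]+[(*l,0) for l in LID]
cork=lambda h:(h[...,0]<25)&(h[...,1]>80)
for c in("top","side"):
    im=cv2.imread(f"pics/{c}0.png")
    for w in (lambda h:(h[...,1]<75)&(h[...,2]>135)&(h[...,0]>13)&(h[...,1]>25),
              lambda h:(h[...,1]>28)&(h[...,1]<80)&(h[...,2]>90)&(h[...,0]>15)&(h[...,0]<45)):
        print(c,fitstack(c,im,cyl2,[.48,.178],w), fitstack(c,im,cyl,[.48,.178]*4,w))
    print(c,"triv+nest",fitstack(c,im,[(0,.008,.045,0)]+cyl2,[.48,.178],lambda h:(h[...,1]>28)&(h[...,2]>90)))
E
```

```text
top (array([0.4821, 0.1853]), np.float64(0.655)) (array([0.4826, 0.1854, 0.4753, 0.1828, 0.4802, 0.1763, 0.4835, 0.1777]), np.float64(0.698))Traceback (most recent call last):
  File "<stdin>", line 9, in <module>
  File "h.py", line 59, in fitstack
    r=minimize(cost,p0,method="Nelder-Mead",options=dict(initial_simplex=sx,xatol=2e-4,fatol=1e-4,maxiter=400))
    res = _minimize_neldermead(fun, x0, args, callback, bounds=bounds,
                               **options)
    fxr = func(xr)
    fx = function(np.copy(x), *(wrapper_args + args))
  File "h.py", line 57, in cost
    def cost(p): g=ren(p); return 1-(g&m).sum()/(g|m).sum()
                   ~~~^^^
  File "h.py", line 54, in <lambda>
    ren=lambda p: sum(hullmask(c,q,bx).astype(int) for q in parts(p))>0
                  ~~~^^^^^^^^^^^^^^^^^^^^^^^^^^^^^^^^^^^^^^^^^^^^^^^^
  File "h.py", line 54, in <genexpr>
    ren=lambda p: sum(hullmask(c,q,bx).astype(int) for q in parts(p))>0
                      ~~~~~~~~^^^^^^^^
  File "h.py", line 19, in hullmask
    x0,y0,w,h=box; uv=(proj(c,pts)-[x0,y0]+.5)*S
                       ~~~~^^^^^^^
  File "h.py", line 4, in proj
    k=vision.calibration(c); X=np.atleast_2d(P)@k["R"].T+k["t"]; s=X[:,:2]/X[:,2:]
ValueError: time passes only in moves, steps and waits
```

```bash
sed -i 's/k=vision.calibration(c)/k=cal(c)/' h.py; sed -i '2a import functools\ncal=functools.lru_cache(lambda c:vision.calibration(c))' h.py
sed -i 's/m=pred(cv2.cvtColor(cv2.GaussianBlur(sub,(0,0),2),cv2.COLOR_BGR2HSV)).astype(np.uint8)/m=pred(cv2.cvtColor(cv2.GaussianBlur(sub,(0,0),2),cv2.COLOR_BGR2HSV),cv2.cvtColor(cv2.GaussianBlur(sub,(0,0),2),cv2.COLOR_BGR2LAB).astype(int)).astype(np.uint8)/' h.py
sed -i 's/    m=pred(\(.*\)),cv2.*LAB).astype(int)/&/' h.py
python3 - <<'E'
# first 'fit' keeps single-arg predicates
s=open('h.py').read()
a,b=s.split("def fitstack")
a=a.replace("m=pred(cv2.cvtColor(cv2.GaussianBlur(sub,(0,0),2),cv2.COLOR_BGR2HSV),cv2.cvtColor(cv2.GaussianBlur(sub,(0,0),2),cv2.COLOR_BGR2LAB).astype(int))","m=pred(cv2.cvtColor(cv2.GaussianBlur(sub,(0,0),2),cv2.COLOR_BGR2HSV))")
a+='def porc(h,l): return (l[...,2]-l[...,1]>2)&(h[...,1]<80)\n'
b=b.replace("pred=white","pred=porc")
open('h.py','w').write(a+"def fitstack"+b)
E
python3 - <<'E'
from h import *
cyl=[(*l,i) for i,l in enumerate(LAY)]+[(*l,3) for l in LID]
cyl2=[(*l,0) for l in LAY+LID]
out=[]
for c in("top","side"):
    im=cv2.imread(f"pics/{c}0.png"); lab=cv2.cvtColor(im,cv2.COLOR_BGR2LAB).astype(int)
    for n,P in dict(cloth=(.56,.1,0),pot=(.48,.17,.04),lid=(.47,.175,.116)).items():
        u=np.int32(proj(c,np.array([P]))[0]); print(c,n,lab[u[1]-1:u[1]+2,u[0]-1:u[0]+2].reshape(-1,3).mean(0).round())
    r2=fitstack(c,im,cyl2,[.48,.178]); r=fitstack(c,im,cyl,[.48,.178]*4); print(c,r2,r)
    uv=proj(c,np.array([[.48,.178,.06]]))[0]; b=(int(uv[0])-36,int(uv[1])-45,int(uv[0])+36,int(uv[1])+45); f=5
    sub=crop(im,*b,f)
    for a,bb,rr,i in cyl:
        for z in (a,bb):
            q=(proj(c,circ([*r2[0],z],rr))-b[:2]+.5)*f; cv2.polylines(sub,[np.int32(q*8)],True,(0,255,0) if z==bb else (255,0,0),1,shift=3)
    out.append(sub)
cv2.imwrite("pics/c4.png",np.hstack(out))
E
```

```text
top cloth [152. 131. 131.]
top pot [148. 127. 137.]
top lid [221. 127. 140.]
top (array([0.4818, 0.1812]), np.float64(0.81)) (array([0.4812, 0.18  , 0.4874, 0.1848, 0.4774, 0.1763, 0.4778, 0.1814]), np.float64(0.839))
side cloth [129. 131. 130.]
side pot [164. 127. 138.]
side lid [195. 127. 141.]
side (array([0.4814, 0.1754]), np.float64(0.931)) (array([0.4811, 0.1753, 0.4813, 0.1758, 0.4812, 0.1785, 0.4818, 0.1758]), np.float64(0.932))
```

View pics/c4.png

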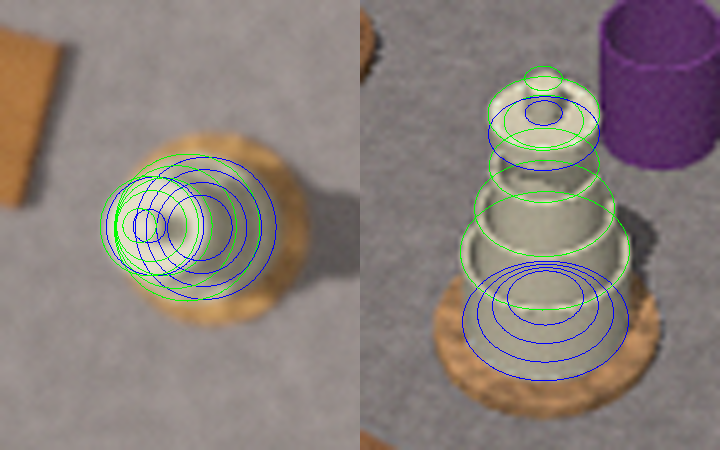

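The side overlay is tight at about (0.4815, 0.1755). The top view puts the lid at y ≈ 0.18. I'll close along y first so the lid's y gets measured, and move above it.

>>> apply_moves([
  {"offset": [22,38,2],"rot": [0,0,-21.5]},
  {"offset": [22,38,2],"rot": [0,0,-21.5]},
  {"offset": [22,38,2],"rot": [0,0,-21.5]},
  {"offset": [22,38,2],"rot": [0,0,-21.5]},
  {"offset": [22,38,2],"rot": [0,0,-21.5]},
  {"offset": [22,38,2],"rot": [0,0,-21.5]},
  {"offset": [22,38,2],"rot": [0,0,-21.5]},
  {"offset": [22,38,2],"rot": [0,0,-21.5]},
  {"offset": [25.3,76,2],"rot": [0,0,-21.5]},
  {"offset": [25.3,76,2],"rot": [0,0,-21.5]},
  {"offset": [25.3,76,2],"rot": [0,0,-21.5]},
  {"offset": [25.3,76,2],"rot": [0,0,-21.5]},
  {"offset": [25.3,76,2],"rot": [0,0,-21.5]},
  {"offset": [25.3,76,2],"rot": [0,0,-21.5]},
  {"offset": [25.3,76,2],"rot": [0,0,-21.5]},
  {"offset": [25.3,76,2],"rot": [0,0,-21.5]},
  {"offset": [25.3,76,2],"rot": [0,0,-21.5]},
  {"offset": [25.3,76,2],"rot": [0,0,-21.5]},
  {"offset": [25.3,76,0],"rot": [0,0,-21.5]},
  {"offset": [25.3,76,0],"rot": [0,0,-21.5]},
], hand=1, newtons=10)

```text
time: 4.0
position: [0.4799, 0.1774, 0.2041]
tool_rot: [1.0, -0.0, -0.003, 0.001]
ft_force: [0.1, -1.0, 0.4]
grip_width: 0.0873
grip_force: 0.0
```

>>> apply_moves([
  {"offset": [0.1,0.1,-3],"rot": [0,0,0]},
  {"offset": [0.1,0.1,-5],"rot": [0,0,0]},
  {"offset": [0.1,0.1,-6.3],"rot": [0,0,0]},
  {"offset": [0.1,0.1,-6.3],"rot": [0,0,0]},
  {"offset": [0.1,0.1,-6.3],"rot": [0,0,0]},
])

```text
time: 4.5
position: [0.4833, 0.1787, 0.1434]
tool_rot: [1.0, -0.001, 0.0, 0.0]
ft_force: [-0.2, -0.5, 0.9]
grip_width: 0.0869
grip_force: 0.0
```

>>> apply_moves([
  {"offset": [0,0,0],"rot": [0,0,0]},
  {"offset": [0,0,0],"rot": [0,0,0]},
  {"offset": [0,0,0],"rot": [0,0,0]},
  {"offset": [0,0,0],"rot": [0,0,0]},
  {"offset": [0,0,0],"rot": [0,0,0]},
  {"offset": [0,0,0],"rot": [0,0,0]},
  {"offset": [0,0,0],"rot": [0,0,0]},
  {"offset": [0,0,0],"rot": [0,0,0]},
  {"offset": [0,0,0],"rot": [0,0,0]},
  {"offset": [0,0,0],"rot": [0,0,0]},
], hand=0, newtons=10)

```text
time: 5.5
position: [0.4828, 0.1794, 0.1428]
tool_rot: [1.0, -0.0, -0.0, 0.0]
ft_force: [-0.1, -0.7, -0.3]
grip_width: 0.0149
grip_force: 0.0
```

>>> apply_moves([
  {"offset": [0,0,0],"rot": [0,0,0]},
  {"offset": [0,0,0],"rot": [0,0,0]},
  {"offset": [0,0,0],"rot": [0,0,0]},
  {"offset": [0,0,0],"rot": [0,0,0]},
  {"offset": [0,0,1],"rot": [0,0,0]},
  {"offset": [0,0,3],"rot": [0,0,0]},
  {"offset": [0,0,5],"rot": [0,0,0]},
  {"offset": [0,0,5],"rot": [0,0,0]},
  {"offset": [0,0,5],"rot": [0,0,0]},
])

```text
time: 6.4
position: [0.483, 0.1795, 0.1934]
tool_rot: [1.0, -0.0, 0.001, -0.0]
ft_force: [-0.0, -0.7, 0.3]
grip_width: 0.0008
grip_force: 0.0
```

```bash
cat >> h.py <<'E'
def snap(n,cs=("top","side")):
    r={}
    for c in cs:
        r[c]=vision.camera(c)[:,:,::-1].copy(); cv2.imwrite(f"pics/{c}{n}.png",r[c])
    return r
E
python3 - <<'E'
from h import *
o=get_obs(); P=o["position"]; print(P,o["grip_width"],o["grip_force"],o["ft_force"])
im=snap(1); 
for c in im:
    print(c,"lid",[(np.round(d["centre"],4),round(d["conf"],2)) for d in nets.spot_point(c,"lid")][:3])
    print(c,"pot",[(np.round(d["centre"],4),round(d["conf"],2)) for d in nets.spot_point(c,"pot1")][:4])
    print(c,fitstack(c,im[c],[(*l,0) for l in LAY],[.4815,.178]))
a=im["side"]; uv=proj("side",[[*P[:2],P[2]-.04]])[0].astype(int)
x,y=uv; s1=crop(a,x-40,y-50,x+40,y+70,4.5)
uv=proj("top",[[*P[:2],P[2]-.1]])[0].astype(int); x,y=uv
s2=crop(im["top"],x-40,y-50,x+40,y+70,4.5); cv2.imwrite("pics/c5.png",np.hstack([s1,s2]))
E
```

```text
[0.48301497 0.17946323 0.19337185] 0.0007842107912278127 0.0 [-0.01113023 -0.7279208   0.26437366]
top lid [(array([0.4768, 0.178 , 0.1055]), 0.64)]
top pot [(array([ 0.4797,  0.0462, -0.0023]), 0.9), (array([ 0.3408,  0.2261, -0.0035]), 0.71), (array([0.4783, 0.1818, 0.1063]), 0.56), (array([0.4786, 0.1791, 0.012 ]), 0.48)]
top (array([0.4797, 0.1997]), np.float64(0.521))
side lid [(array([ 0.7384,  0.2884, -0.0013]), 0.71), (array([0.4793, 0.1847, 0.1042]), 0.63), (array([ 0.5095, -0.3269,  0.0008]), 0.25)]
side pot [(array([ 4.784e-01,  4.340e-02, -4.000e-04]), 0.9), (array([0.4761, 0.1778, 0.0103]), 0.72), (array([3.452e-01, 2.248e-01, 3.000e-04]), 0.71), (array([0.4747, 0.1796, 0.014 ]), 0.68)]
side (array([0.4814, 0.1747]), np.float64(0.862))
```

View pics/c5.png

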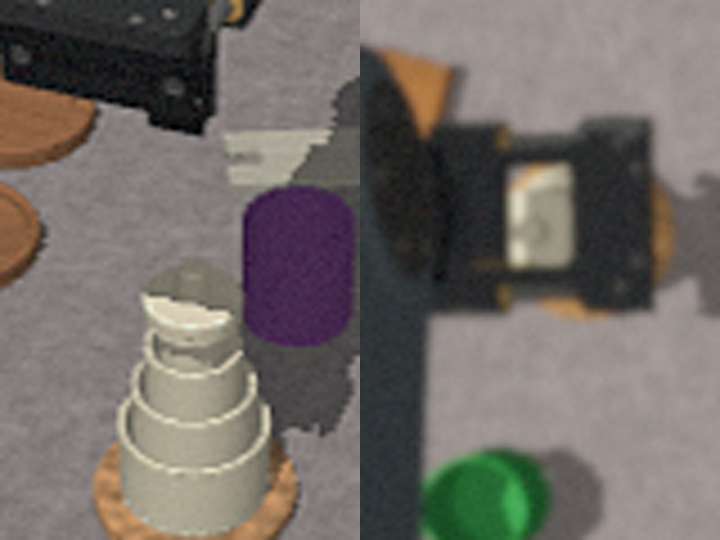

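The lid was not taken: the fingers closed empty and it still sits on the pot. I'll look at the finger geometry in a larger crop.

Run:
```python
from h import *
P=get_obs()["position"]; a=cv2.imread("pics/side1.png"); f=4
uv=proj("side",[P,P-[0,0,.022],P+[0,0,.048],[.4815,.1775,.133]]); x,y=uv[0].astype(int); print(uv)
s=crop(a,x-75,y-75,x+75,y+75,f)
for (u,v),col in zip(uv,[(0,0,255),(0,255,0),(255,0,0),(0,255,255)]): cv2.circle(s,(int((u-x+75.5)*f),int((v-y+75.5)*f)),4,col,-1)
cv2.imwrite("pics/c6.png",s)
```

```text
[[308.66766162 275.1886804 ]
 [308.76815463 284.70850987]
 [308.4389962  253.61473974]
 [309.6656917  299.75374405]]
```

View pics/c6.png

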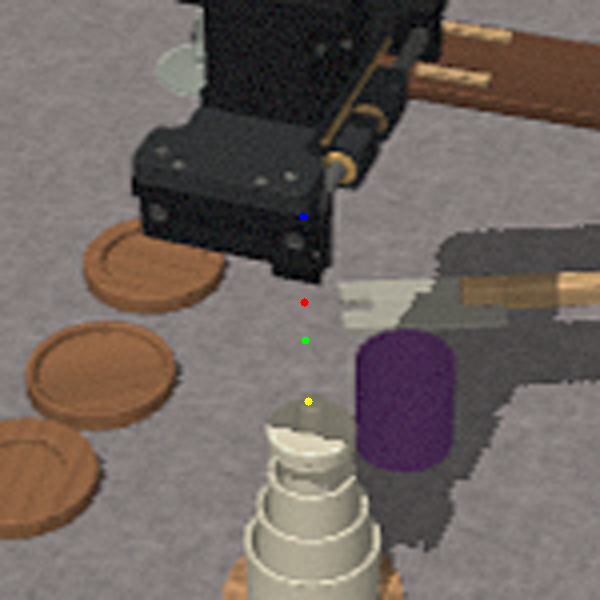

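Run:
```python
from h import *
P=get_obs()["position"]
def g(c,x0,y0,x1,y1,f):
    s=crop(cv2.imread(f"pics/{c}1.png"),x0,y0,x1,y1,f)
    Q=[P+[0,0,z] for z in(0,-.022,.048)]+[P+[dx,dy,.048] for dx,dy in((.0375,.095),(-.0375,.095),(-.0375,-.095),(.0375,-.095))]
    for (u,v),col in zip(proj(c,Q),[(0,0,255),(0,255,0)]+[(255,0,0)]*5): cv2.circle(s,(int((u-x0+.5)*f),int((v-y0+.5)*f)),4,col,-1)
    return s
cv2.imwrite("pics/c7.png",np.hstack([g("side",220,80,420,380,2),g("top",100,150,300,450,2)]))
print(get_obs()["q"])
```

```text
[ 1.38522261e-01  3.99015919e-01  1.72090933e+00 -1.38547292e-05
  1.02342364e+00  1.70980917e+00]
```

View pics/c7.png

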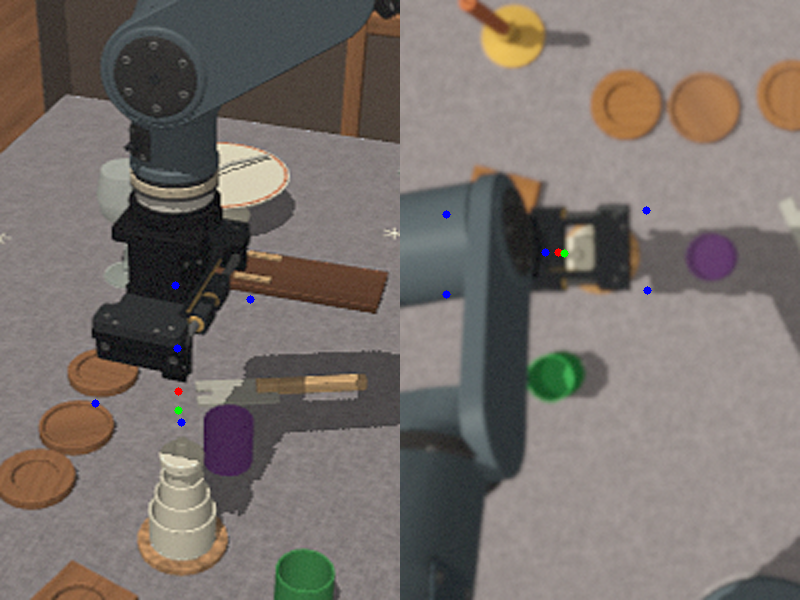

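Run:
```python
from h import *
for z in np.arange(.22,.36,.02):
    print(round(z,2),back("top",[[216,295]],z)[0][:2].round(4),back("side",[[344,205]],z)[0][:2].round(4),back("side",[[315,269]],z)[0][:2].round(4),back("side",[[268,254]],z)[0][:2].round(4))
print(proj("top",[[.48,.18,.05]]))
```

```text
0.22 [0.4445 0.1012] [ 0.4815 -0.0327] [0.4654 0.1927] [0.5609 0.1785]
0.24 [0.445  0.0975] [ 0.4722 -0.0006] [0.4565 0.2175] [0.5489 0.2037]
0.26 [0.4455 0.0938] [0.4629 0.0316] [0.4477 0.2422] [0.537  0.2289]
0.28 [0.4459 0.09  ] [0.4535 0.0637] [0.4389 0.267 ] [0.5251 0.2541]
0.3 [0.4464 0.0863] [0.4442 0.0958] [0.4301 0.2917] [0.5132 0.2793]
0.32 [0.4469 0.0825] [0.4349 0.1279] [0.4213 0.3165] [0.5012 0.3046]
0.34 [0.4474 0.0788] [0.4255 0.16  ] [0.4125 0.3412] [0.4893 0.3298]
[[194.94062189 277.67364006]]
```

By triangulation the gripper body sits about 45 mm higher than the reported TCP implies, which would explain the miss. I'll open and go down beside the lid, since that straddle is safe either way, and check with a picture.

>>> apply_moves([
  {"offset": [0,0,0],"rot": [0,0,0]},
  {"offset": [0,0,0],"rot": [0,0,0]},
  {"offset": [0,0,0],"rot": [0,0,0]},
  {"offset": [0,0,0],"rot": [0,0,0]},
  {"offset": [0,0,0],"rot": [0,0,0]},
  {"offset": [0,0,0],"rot": [0,0,0]},
  {"offset": [0,0,0],"rot": [0,0,0]},
  {"offset": [0,0,0],"rot": [0,0,0]},
  {"offset": [0,0,0],"rot": [0,0,0]},
  {"offset": [0,0,0],"rot": [0,0,0]},
  {"offset": [0,0,-2],"rot": [0,0,0]},
  {"offset": [0,0,-4],"rot": [0,0,0]},
  {"offset": [0,0,-5.5],"rot": [0,0,0]},
  {"offset": [0,0,-6.5],"rot": [0,0,0]},
  {"offset": [0,0,-7.3],"rot": [0,0,0]},
  {"offset": [0,0,-7.3],"rot": [0,0,0]},
  {"offset": [0,0,-7.3],"rot": [0,0,0]},
], hand=1)

```text
time: 8.4
position: [0.4832, 0.1795, 0.1201]
tool_rot: [1.0, -0.0, 0.0, -0.0]
ft_force: [0.4, -0.2, -0.2]
grip_width: 0.0873
grip_force: 0.0
```

Run:
```python
from h import *
im=snap(2); P=get_obs()["position"]; print(P)
def g(c,f,r):
    x,y=proj(c,[P])[0].astype(int); x0,y0=x-r[0],y-r[1]
    s=crop(im[c],x0,y0,x0+2*r[0],y0+2*r[1],f)
    Q=[P+[dx,dy,-.022] for dx,dy in((.0095,.0435),(-.0095,.0435),(-.0095,-.0435),(.0095,-.0435))]+[P+[dx,dy,.048] for dx,dy in((.0375,.095),(-.0375,.095),(-.0375,-.095),(.0375,-.095))]
    for (u,v),col in zip(proj(c,Q),[(0,255,0)]*4+[(255,0,0)]*4): cv2.circle(s,(int((u-x0+.5)*f),int((v-y0+.5)*f)),3,col,-1)
    return s
cv2.imwrite("pics/c8.png",np.hstack([g("side",4,(50,75)),g("top",4,(50,75))]))
```

```text
[0.48346307 0.17951227 0.12051067]
```

View pics/c8.png

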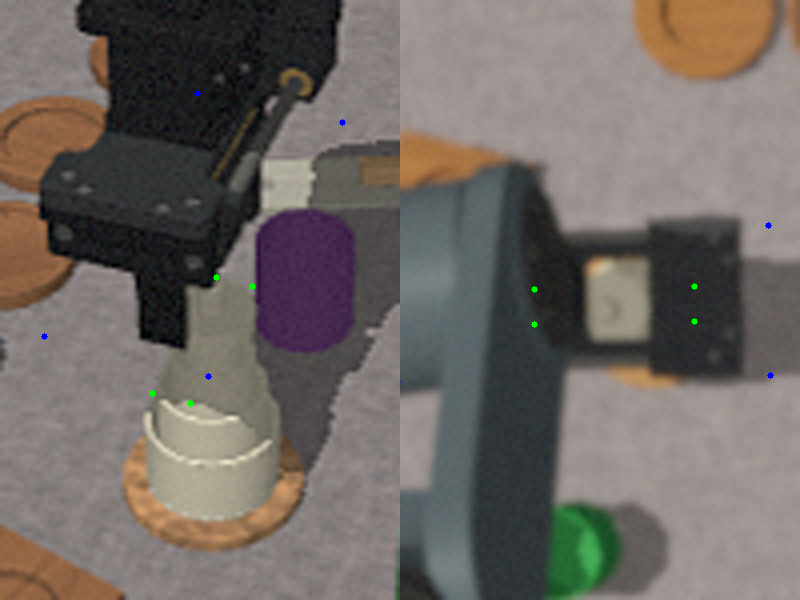

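Run:
```python
from h import *
P=get_obs()["position"]; x,y=proj("side",[P])[0].astype(int); x0,y0=x-50,y-75
for px in((140,338),(187,347)):
    uv=[[px[0]/4+x0-.5,px[1]/4+y0-.5]]
    for z in np.arange(.10,.17,.01): print(px,round(z,3),back("side",uv,z)[0][:2].round(4))
```

```text
(140, 338) 0.1 [0.5116 0.1906]
(140, 338) 0.11 [0.5072 0.201 ]
(140, 338) 0.12 [0.5029 0.2114]
(140, 338) 0.13 [0.4986 0.2218]
(140, 338) 0.14 [0.4943 0.2321]
(140, 338) 0.15 [0.49   0.2425]
(140, 338) 0.16 [0.4857 0.2529]
(140, 338) 0.17 [0.4814 0.2632]
(187, 347) 0.1 [0.4883 0.1893]
(187, 347) 0.11 [0.4843 0.1997]
(187, 347) 0.12 [0.4804 0.21  ]
(187, 347) 0.13 [0.4764 0.2204]
(187, 347) 0.14 [0.4724 0.2308]
(187, 347) 0.15 [0.4684 0.2412]
(187, 347) 0.16 [0.4644 0.2516]
(187, 347) 0.17 [0.4604 0.262 ]
```

The visible finger triangulates to a tip height of about 0.142 with P_z at 0.1205, so the tips stand 22 mm above the reported TCP rather than below it. Next: lower 2.3 cm (still clear under either reading) and close on the knob.

>>> apply_moves([
  {"offset": [-0.1,0,-1],"rot": [0,0,0]},
  {"offset": [-0.1,0,-1.8],"rot": [0,0,0]},
  {"offset": [-0.1,0,-2.3],"rot": [0,0,0]},
  {"offset": [-0.1,0,-2.3],"rot": [0,0,0]},
])

```text
time: 8.9
position: [0.481, 0.1793, 0.0958]
tool_rot: [1.0, -0.0, -0.001, 0.0]
ft_force: [0.8, 0.7, 1.0]
grip_width: 0.0869
grip_force: 0.0
```

>>> apply_moves([
  {"offset": [0,0,0],"rot": [0,0,0]},
  {"offset": [0,0,0],"rot": [0,0,0]},
  {"offset": [0,0,0],"rot": [0,0,0]},
  {"offset": [0,0,0],"rot": [0,0,0]},
  {"offset": [0,0,0],"rot": [0,0,0]},
  {"offset": [0,0,0],"rot": [0,0,0]},
  {"offset": [0,0,0],"rot": [0,0,0]},
  {"offset": [0,0,0],"rot": [0,0,0]},
  {"offset": [0,0,0],"rot": [0,0,0]},
  {"offset": [0,0,0],"rot": [0,0,0]},
  {"offset": [0,0,0],"rot": [0,0,0]},
  {"offset": [0,0,0],"rot": [0,0,0]},
  {"offset": [0,0,0],"rot": [0,0,0]},
], hand=0, newtons=10)

```text
time: 10.2
position: [0.4819, 0.1794, 0.0969]
tool_rot: [1.0, -0.0, 0.0, 0.0]
ft_force: [0.6, -0.6, 0.9]
grip_width: 0.0416
grip_force: 10.0
```

Gripped at 42 mm: either the lid's disc or pot2, so I won't lift. I'll open a little, raise 10 mm and close again, and the width will tell.

>>> apply_moves([
  {"offset": [0,0,0],"rot": [0,0,0]},
  {"offset": [0,0,0],"rot": [0,0,0]},
  {"offset": [0,0,0],"rot": [0,0,0]},
  {"offset": [0,0,1],"rot": [0,0,0]},
  {"offset": [0,0,1],"rot": [0,0,0]},
  {"offset": [0,0,1],"rot": [0,0,0]},
], hand=0.65)

```text
time: 10.8
position: [0.4822, 0.1795, 0.1074]
tool_rot: [1.0, -0.0, 0.001, -0.0]
ft_force: [-0.9, 0.1, -0.2]
grip_width: 0.0568
grip_force: 0.0
```

>>> apply_moves([
  {"offset": [0,0,0],"rot": [0,0,0]},
  {"offset": [0,0,0],"rot": [0,0,0]},
  {"offset": [0,0,0],"rot": [0,0,0]},
  {"offset": [0,0,0],"rot": [0,0,0]},
  {"offset": [0,0,0],"rot": [0,0,0]},
  {"offset": [0,0,0],"rot": [0,0,0]},
  {"offset": [0,0,0],"rot": [0,0,0]},
  {"offset": [0,0,0],"rot": [0,0,0]},
  {"offset": [0,0,0],"rot": [0,0,0]},
  {"offset": [0,0,0],"rot": [0,0,0]},
], hand=0, newtons=6)

```text
time: 11.8
position: [0.4818, 0.1794, 0.1068]
tool_rot: [1.0, -0.0, -0.0, 0.0]
ft_force: [-0.6, -0.5, 0.1]
grip_width: 0.013
grip_force: 6.0
```

The 13–14 mm width means the knob is gripped, so the tip is about P_z + 15 mm. Lift and measure the lid in the hand.

>>> apply_moves([
  {"offset": [0,0,1],"rot": [0,0,0]},
  {"offset": [0,0,3],"rot": [0,0,0]},
  {"offset": [0,0,6],"rot": [0,0,0]},
  {"offset": [0,0,8],"rot": [0,0,0]},
  {"offset": [0,0,8],"rot": [0,0,0]},
  {"offset": [0,0,8],"rot": [0,0,0]},
], newtons=12)

```text
time: 12.4
position: [0.4817, 0.1795, 0.1872]
tool_rot: [1.0, -0.0, 0.0, -0.0]
ft_force: [1.1, -1.1, -1.3]
grip_width: 0.0133
grip_force: 12.0
```

Run:
```python
from h import *
P=get_obs()["position"]; print(P,get_obs()["grip_width"])
im=snap(3)
for c in im:
    print(c,"lid",[(np.round(d["centre"],4),round(d["conf"],2)) for d in nets.spot_point(c,"lid")][:3])
    print(c,"pot",[(np.round(d["centre"],4),round(d["conf"],2)) for d in nets.spot_point(c,"pot1")][:5])
    print(c,"server",[(np.round(d["centre"],4),round(d["conf"],2)) for d in nets.spot_point(c,"server_grip")][:2])
s=im["side"]; x,y=proj("side",[P])[0].astype(int)
s1=crop(s,x-50,y-40,x+50,y+110,4)
x,y=proj("top",[P])[0].astype(int); s2=crop(im["top"],x-50,y-75,x+50,y+75,4)
cv2.imwrite("pics/c9.png",np.hstack([s1,s2]))
```

```text
[0.48172704 0.17946167 0.18724796] 0.013290492902666191
top lid []
top pot [(array([ 0.337 ,  0.226 , -0.0017]), 0.94), (array([0.4794, 0.1755, 0.0176]), 0.64), (array([ 0.4798,  0.0414, -0.0025]), 0.56), (array([0.4814, 0.1755, 0.0153]), 0.43)]
top server [(array([ 0.4483, -0.0938,  0.0105]), 0.61)]
side lid [(array([0.4773, 0.1848, 0.1809]), 0.62), (array([ 0.4495, -0.0943,  0.0115]), 0.44)]
side pot [(array([ 0.3449,  0.2266, -0.0019]), 0.85), (array([0.4772, 0.178 , 0.0141]), 0.83), (array([4.78e-01, 4.60e-02, 4.00e-04]), 0.83), (array([0.4806, 0.1759, 0.0134]), 0.82), (array([ 0.4542, -0.0884,  0.0005]), 0.74)]
side server [(array([ 0.4473, -0.096 ,  0.0136]), 0.82), (array([0.6572, 0.1445, 0.001 ]), 0.37)]
```

View pics/c9.png

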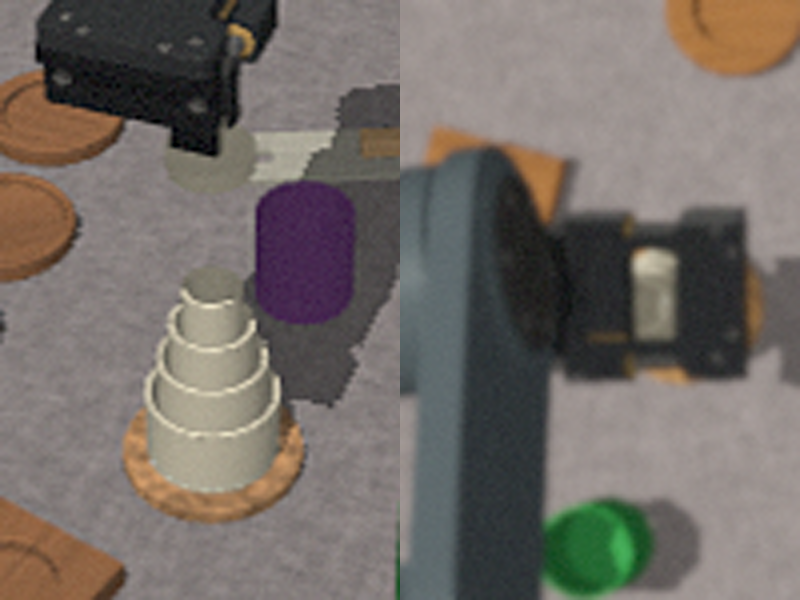

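The lid is in the hand and the nest of four stays intact, with pot1 at side crop (212,285). Carry the lid to the dish, turning the tool so the body clears the nest.

>>> apply_moves([
  {"offset": [1.5,3,0],"rot": [0,0,8]},
  {"offset": [3,6,0],"rot": [0,0,16]},
  {"offset": [4.5,9,0],"rot": [0,0,24]},
  {"offset": [5.9,11.7,0],"rot": [0,0,32]},
  {"offset": [5.9,11.7,-4],"rot": [0,0,35]},
  {"offset": [5.9,11.7,-8],"rot": [0,0,35]},
  {"offset": [5.9,11.7,-12],"rot": [0,0,35]},
  {"offset": [5.9,11.7,-14.5],"rot": [0,0,35]},
  {"offset": [5.9,11.7,-14.5],"rot": [0,0,35]},
  {"offset": [5.9,11.7,-14.5],"rot": [0,0,35]},
  {"offset": [5.9,11.7,-14.5],"rot": [0,0,35]},
])

```text
time: 13.9
position: [0.5424, 0.2969, 0.0435]
tool_rot: [0.954, 0.3, 0.002, -0.0]
ft_force: [0.4, 0.3, -0.4]
grip_width: 0.0129
grip_force: 12.0
```

>>> apply_moves([
  {"offset": [-0.1,0,-1.5],"rot": [0,0,0]},
  {"offset": [-0.1,0,-2.5],"rot": [0,0,0]},
  {"offset": [-0.1,0,-2.8],"rot": [0,0,0]},
  {"offset": [-0.1,0,-3.1],"rot": [0,0,0]},
  {"offset": [-0.1,0,-3.3],"rot": [0,0,0]},
  {"offset": [-0.1,0,-3.3],"rot": [0,0,0]},
])

```text
time: 14.5
position: [0.5397, 0.2964, 0.0086]
tool_rot: [0.954, 0.3, -0.0, -0.0]
ft_force: [-0.6, -0.6, -0.4]
grip_width: 0.0127
grip_force: 12.0
```

>>> apply_moves([
  {"offset": [0.05,0,-0.1],"rot": [0,0,0]},
  {"offset": [0.05,0,-0.2],"rot": [0,0,0]},
  {"offset": [0.05,0,-0.2],"rot": [0,0,0]},
])

```text
time: 14.8
position: [0.5405, 0.2965, 0.007]
tool_rot: [0.954, 0.3, 0.0, -0.0]
ft_force: [0.8, 0.7, -0.6]
grip_width: 0.0129
grip_force: 12.0
```

>>> apply_moves([
  {"offset": [0,0,0],"rot": [0,0,0]},
  {"offset": [0,0,0],"rot": [0,0,0]},
  {"offset": [0,0,0],"rot": [0,0,0]},
  {"offset": [0,0,0],"rot": [0,0,0]},
  {"offset": [0,0,0],"rot": [0,0,0]},
  {"offset": [0,0,2],"rot": [0,0,0]},
  {"offset": [0,0,6],"rot": [0,0,0]},
  {"offset": [0,0,10],"rot": [0,0,0]},
  {"offset": [0,0,14],"rot": [0,0,0]},
  {"offset": [-3,-6,14],"rot": [0,0,-17]},
  {"offset": [-6,-12,14],"rot": [0,0,-35]},
  {"offset": [-6,-12,14],"rot": [0,0,-35]},
  {"offset": [-6,-12,14],"rot": [0,0,-35]},
  {"offset": [-6,-12,14],"rot": [0,0,-35]},
  {"offset": [-6,-12,14],"rot": [0,0,-35]},
], hand=1)

```text
time: 16.3
position: [0.4809, 0.1766, 0.1471]
tool_rot: [1.0, 0.001, 0.001, -0.0]
ft_force: [-0.2, 0.2, 0.3]
grip_width: 0.087
grip_force: 0.0
```

Run:
```python
from h import *
P=get_obs()["position"]; print(P,get_obs()["tool_rot"],get_obs()["grip_width"])
im=snap(4)
for c in im:
    for q in("lid","pot1","dish_floor"): print(c,q,[(np.round(d["centre"],4),round(d["conf"],2)) for d in nets.spot_point(c,q)][:5])
print(fitstack("side",im["side"],[(.006,.016,.021,0),(.016,.033,.007,0)],[.541,.297]))
```

```text
[0.48090552 0.17657566 0.14708982] [ 9.99999213e-01  1.13416923e-03  5.19058012e-04 -1.32390521e-04] 0.08699355849154071
top lid [(array([ 0.5917, -0.3256,  0.0114]), 0.7)]
top pot1 [(array([ 0.3421,  0.2257, -0.001 ]), 0.9), (array([ 0.4773,  0.0434, -0.003 ]), 0.67), (array([0.4761, 0.1765, 0.0167]), 0.5)]
top dish_floor [(array([0.54  , 0.299 , 0.0051]), 0.74), (array([0.48  , 0.1778, 0.0151]), 0.43)]
side lid [(array([0.5388, 0.2975, 0.    ]), 0.76), (array([0.4804, 0.1768, 0.0117]), 0.42), (array([ 0.4476, -0.0942,  0.0129]), 0.31)]
side pot1 [(array([0.4793, 0.1774, 0.0148]), 0.92), (array([4.77e-01, 4.74e-02, 3.00e-04]), 0.91), (array([0.4834, 0.1763, 0.0134]), 0.85), (array([0.3441, 0.2277, 0.0011]), 0.77), (array([0.481 , 0.1785, 0.0116]), 0.61)]
side dish_floor [(array([0.5431, 0.2988, 0.0077]), 0.89)]
(array([0.5404, 0.2935]), np.float64(0.963))
```

The lid is seated: the side fit is at (0.540, 0.2935), and with the side camera's −3.5 mm y bias that is the dish centre. Next, pot1.

>>> apply_moves([
  {"offset": [0.05,0.15,-2],"rot": [0,0,0]},
  {"offset": [0.05,0.15,-4],"rot": [0,0,0]},
  {"offset": [0.05,0.15,-5.5],"rot": [0,0,0]},
  {"offset": [0.05,0.15,-6.4],"rot": [0,0,0]},
  {"offset": [0.05,0.15,-6.4],"rot": [0,0,0]},
  {"offset": [0.05,0.15,-6.4],"rot": [0,0,0]},
], hand=0.6)

```text
time: 17.3
position: [0.4811, 0.178, 0.083]
tool_rot: [1.0, -0.0, 0.0, -0.0]
ft_force: [0.7, 0.2, 0.3]
grip_width: 0.0537
grip_force: 0.0
```

>>> apply_moves([
  {"offset": [0,0,0],"rot": [0,0,0]},
  {"offset": [0,0,0],"rot": [0,0,0]},
  {"offset": [0,0,0],"rot": [0,0,0]},
  {"offset": [0,0,0],"rot": [0,0,0]},
  {"offset": [0,0,0],"rot": [0,0,0]},
  {"offset": [0,0,0],"rot": [0,0,0]},
  {"offset": [0,0,0],"rot": [0,0,0]},
  {"offset": [0,0,0],"rot": [0,0,0]},
], hand=0, newtons=10)

```text
time: 18.1
position: [0.4811, 0.1779, 0.0832]
tool_rot: [1.0, -0.0, 0.0, 0.0]
ft_force: [-0.0, -0.7, 5.0]
grip_width: 0.0287
grip_force: 10.0
```

>>> apply_moves([
  {"offset": [0,0,0.5],"rot": [0,0,0]},
  {"offset": [0,0,1.5],"rot": [0,0,0]},
  {"offset": [0,0,3],"rot": [0,0,0]},
  {"offset": [0,0,4.5],"rot": [0,0,0]},
  {"offset": [0,0,6],"rot": [0,0,0]},
  {"offset": [0,0,8],"rot": [0,0,0]},
  {"offset": [0,0,10],"rot": [0,0,0]},
  {"offset": [0,0,10],"rot": [0,0,0]},
  {"offset": [0,0,10],"rot": [0,0,0]},
])

```text
time: 19.0
position: [0.4807, 0.178, 0.183]
tool_rot: [1.0, -0.0, 0.0, -0.0]
ft_force: [-0.4, 0.3, -0.7]
grip_width: 0.0289
grip_force: 10.0
```

Run:
```python
from h import *
o=get_obs(); P=o["position"]; print(P,o["grip_width"],o["ft_force"])
im=snap(5)
for c in im:
    print(c,"pot",[(np.round(d["centre"],4),round(d["conf"],2)) for d in nets.spot_point(c,"pot1")][:6])
    print(c,"server",[(np.round(d["centre"],4),round(d["conf"],2)) for d in nets.spot_point(c,"server_grip")][:2])
for zo in(.055,.058,.061,.064,.067,.07): print(zo,fitstack("side",im["side"],[(P[2]-zo,P[2]-zo+.06,.015,0)],[P[0],P[1]]))
print(fitstack("side",im["side"],[(*l,0) for l in LAY[:3]],[.4815,.178]))
```

```text
[0.48065096 0.17795054 0.18303499] 0.028908729576853878 [-0.35541329  0.25203443 -0.74244605]
top pot [(array([0.3412, 0.2263, 0.0047]), 0.95), (array([ 0.4787,  0.0416, -0.0014]), 0.77), (array([0.4798, 0.1769, 0.0154]), 0.66)]
top server [(array([ 0.4475, -0.094 ,  0.0114]), 0.63)]
side pot [(array([0.4825, 0.1773, 0.0071]), 0.94), (array([0.4797, 0.1753, 0.012 ]), 0.85), (array([0.4814, 0.174 , 0.018 ]), 0.67), (array([0.3446, 0.228 , 0.0017]), 0.64), (array([0.4833, 0.1769, 0.1159]), 0.57)]
side server [(array([ 0.4507, -0.0939,  0.0108]), 0.74)]
0.055 (array([0.4763, 0.1857]), np.float64(0.586))
0.058 (array([0.4776, 0.1822]), np.float64(0.572))
0.061 (array([0.4787, 0.1789]), np.float64(0.574))
0.064 (array([0.4799, 0.1753]), np.float64(0.552))
0.067 (array([0.4817, 0.1716]), np.float64(0.543))
0.07 (array([0.4713, 0.2001]), np.float64(0.528))
(array([0.481 , 0.1753]), np.float64(0.829))
```

Pot1 is in hand with its underside near 0.12, and three pots are left. Carry it to recess1.

>>> apply_moves([
  {"offset": [0.8,-1.7,0],"rot": [0,0,-4]},
  {"offset": [2.4,-5,0],"rot": [0,0,-10]},
  {"offset": [4,-8.5,0],"rot": [0,0,-16]},
  {"offset": [5.6,-12,0],"rot": [0,0,-22]},
  {"offset": [7.2,-15.5,0],"rot": [0,0,-28]},
  {"offset": [8.9,-19,0],"rot": [0,0,-34]},
  {"offset": [10.6,-22.5,0],"rot": [0,0,-40]},
  {"offset": [12.3,-26,0],"rot": [0,0,-45]},
  {"offset": [14,-29.5,0],"rot": [0,0,-45]},
  {"offset": [15.2,-32,0],"rot": [0,0,-45]},
  {"offset": [15.8,-33.3,0],"rot": [0,0,-45]},
  {"offset": [15.8,-33.3,0],"rot": [0,0,-45]},
  {"offset": [15.8,-33.3,-3],"rot": [0,0,-45]},
  {"offset": [15.8,-33.3,-6],"rot": [0,0,-45]},
  {"offset": [15.8,-33.3,-8],"rot": [0,0,-45]},
  {"offset": [15.8,-33.3,-9],"rot": [0,0,-45]},
  {"offset": [15.8,-33.3,-9],"rot": [0,0,-45]},
  {"offset": [15.8,-33.3,-9],"rot": [0,0,-45]},
])

```text
time: 21.1
position: [0.6393, -0.1544, 0.0937]
tool_rot: [0.924, -0.382, 0.0, -0.0]
ft_force: [0.0, -0.3, 0.3]
grip_width: 0.0287
grip_force: 10.0
```

Run:
```python
from h import *
o=get_obs(); P=o["position"]; print(P,o["tool_rot"],o["grip_width"],o["ft_force"])
im=snap(6)
for c in im: print(c,"pot",[(np.round(d["centre"],4),round(d["conf"],2)) for d in nets.spot_point(c,"pot1") if d["centre"][1]<0])
for c,w in(("side",(-36,-45,36,45)),("top",(-36,-45,36,45))):
    x,y=proj(c,[[.639,-.155,.05]])[0].astype(int); s=crop(im[c],x+w[0],y+w[1],x+w[2],y+w[3],5)
    for z,r,col in((.012,.042,(0,255,0)),(.012,.0185,(255,255,0)),(P[2]-.063,.015,(0,0,255))):
        ctr=[.639,-.155,z] if r!=.015 else [P[0],P[1],z]
        q=(proj(c,circ(ctr,r))-[x+w[0],y+w[1]]+.5)*5; cv2.polylines(s,[np.int32(q*8)],True,col,1,shift=3)
    cv2.imwrite(f"pics/c10{c}.png",s)
cv2.imwrite("pics/c10.png",np.hstack([cv2.imread(f"pics/c10{c}.png") for c in("side","top")]))
```

```text
[ 0.63925207 -0.15441403  0.09366446] [ 9.23962515e-01 -3.82482719e-01  4.86118593e-04 -7.10085019e-05] 0.028673089472845584 [ 0.00087777 -0.28021533  0.31720544]
top pot []
side pot [(array([ 0.6417, -0.153 ,  0.0278]), 0.84)]
```

View pics/c10.png

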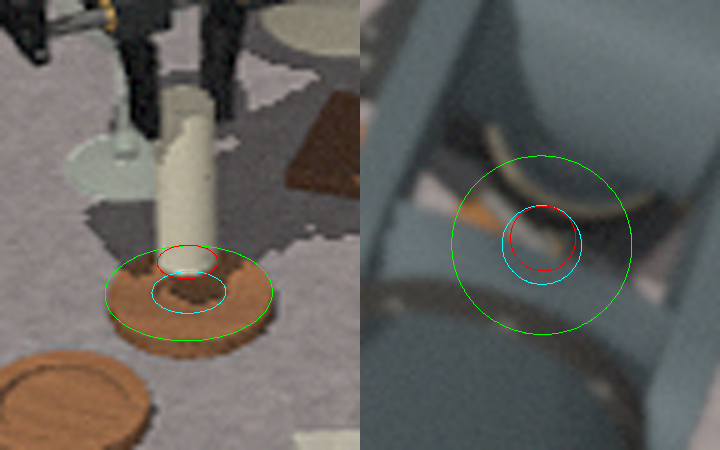

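Side view: pot1's base at crop (187,270) hangs centred over coaster 1, centre (190,292), with no sideways offset. Lower it.

>>> apply_moves([
  {"offset": [0,0,-1],"rot": [0,0,0]},
  {"offset": [0,0,-1.6],"rot": [0,0,0]},
  {"offset": [0,0,-1.9],"rot": [0,0,0]},
  {"offset": [0,0,-2.1],"rot": [0,0,0]},
  {"offset": [0,0,-2.1],"rot": [0,0,0]},
])

```text
time: 21.8
position: [0.6385, -0.155, 0.0712]
tool_rot: [0.924, -0.383, -0.001, -0.0]
ft_force: [-0.0, 0.1, -0.7]
grip_width: 0.0284
grip_force: 10.0
```

>>> apply_moves([
  {"offset": [0,0,-0.1],"rot": [0,0,0]},
  {"offset": [0,0,-0.2],"rot": [0,0,0]},
  {"offset": [0,0,-0.3],"rot": [0,0,0]},
  {"offset": [0,0,-0.4],"rot": [0,0,0]},
  {"offset": [0,0,-0.4],"rot": [0,0,0]},
])

```text
time: 22.3
position: [0.6394, -0.1555, 0.0692]
tool_rot: [0.924, -0.383, 0.001, 0.0]
ft_force: [-1.3, -0.2, 5.7]
grip_width: 0.0287
grip_force: 10.0
```

Contact exactly at floor height. Release, rise, and go back to the nest for pot2.

>>> apply_moves([
  {"offset": [0,0,0],"rot": [0,0,0]},
  {"offset": [0,0,0],"rot": [0,0,0]},
  {"offset": [0,0,0],"rot": [0,0,0]},
  {"offset": [0,0,0],"rot": [0,0,0]},
  {"offset": [0,0,0],"rot": [0,0,0]},
  {"offset": [0,0,2],"rot": [0,0,0]},
  {"offset": [0,0,5],"rot": [0,0,0]},
  {"offset": [0,0,9],"rot": [0,0,0]},
  {"offset": [0,0,12],"rot": [0,0,0]},
  {"offset": [-2,4,12],"rot": [0,0,5]},
  {"offset": [-15.85,33.35,10],"rot": [0,0,45]},
  {"offset": [-15.85,33.35,10],"rot": [0,0,45]},
  {"offset": [-15.85,33.35,10],"rot": [0,0,45]},
  {"offset": [-15.85,33.35,10],"rot": [0,0,45]},
  {"offset": [-15.85,33.35,10],"rot": [0,0,45]},
  {"offset": [-15.85,33.35,10],"rot": [0,0,45]},
  {"offset": [-15.85,33.35,10],"rot": [0,0,45]},
  {"offset": [-15.85,33.35,10],"rot": [0,0,45]},
  {"offset": [-15.85,33.35,10],"rot": [0,0,45]},
  {"offset": [-15.85,33.35,10],"rot": [0,0,45]},
], hand=0.65)

```text
time: 24.3
position: [0.4814, 0.1775, 0.168]
tool_rot: [1.0, -0.001, 0.001, 0.0]
ft_force: [0.1, 0.5, 0.4]
grip_width: 0.0565
grip_force: 0.0
```

Run:
```python
from h import *
o=get_obs(); P=o["position"]; print(P,o["tool_rot"],o["grip_width"],o["ft_force"],o["time"])
im=snap(7)
for c in im: print(c,"pot",[(np.round(d["centre"],4),round(d["conf"],2)) for d in nets.spot_point(c,"pot1")])
print(fitstack("side",im["side"],[(.006,.098,.015,0)],[.639,-.155]),fitstack("top",im["top"],[(.006,.098,.015,0)],[.639,-.155]))
print(fitstack("side",im["side"],[(*l,0) for l in LAY[:3]],[.4815,.178]))
```

```text
[0.48139143 0.17754689 0.16801842] [ 9.99999574e-01 -7.14851802e-04  5.67325178e-04  1.35157453e-04] 0.056513849472039746 [0.05140554 0.49930471 0.38804806] 24.3
top pot [(array([ 0.4807,  0.0422, -0.0037]), 0.94), (array([0.3414, 0.2254, 0.    ]), 0.77), (array([ 0.6365, -0.1577,  0.0065]), 0.62)]
side pot [(array([0.4792, 0.0482, 0.0005]), 0.81), (array([0.3421, 0.2287, 0.0007]), 0.76), (array([0.4816, 0.1745, 0.0142]), 0.73), (array([0.482 , 0.1801, 0.0106]), 0.69), (array([0.4793, 0.1784, 0.0125]), 0.61), (array([0.5425, 0.296 , 0.0045]), 0.6)]
(array([ 0.6951, -0.257 ]), np.float64(0.04)) (array([ 0.6411, -0.1538]), np.float64(0.705))
(array([0.4813, 0.1758]), np.float64(0.924))
```

Pot1 stands in recess1. Next, pot2.

>>> apply_moves([
  {"offset": [0,0.05,-3],"rot": [0,0,0]},
  {"offset": [0,0.05,-6],"rot": [0,0,0]},
  {"offset": [0,0.05,-8.5],"rot": [0,0,0]},
  {"offset": [0,0.05,-10],"rot": [0,0,0]},
  {"offset": [0,0.05,-10.7],"rot": [0,0,0]},
  {"offset": [0,0.05,-10.7],"rot": [0,0,0]},
  {"offset": [0,0.05,-10.7],"rot": [0,0,0]},
], hand=0.8)

```text
time: 25.2
position: [0.4811, 0.1787, 0.0613]
tool_rot: [1.0, -0.0, 0.001, -0.0]
ft_force: [0.4, 0.4, 0.4]
grip_width: 0.0696
grip_force: 0.0
```

>>> apply_moves([
  {"offset": [0,0,0],"rot": [0,0,0]},
  {"offset": [0,0,0],"rot": [0,0,0]},
  {"offset": [0,0,0],"rot": [0,0,0]},
  {"offset": [0,0,0],"rot": [0,0,0]},
  {"offset": [0,0,0],"rot": [0,0,0]},
  {"offset": [0,0,0],"rot": [0,0,0]},
  {"offset": [0,0,0],"rot": [0,0,0]},
  {"offset": [0,0,0],"rot": [0,0,0]},
], hand=0, newtons=12)

```text
time: 26.0
position: [0.4805, 0.1788, 0.0611]
tool_rot: [1.0, -0.0, 0.0, 0.0]
ft_force: [0.2, -1.5, 4.7]
grip_width: 0.042
grip_force: 12.0
```

>>> apply_moves([
  {"offset": [0,0,0.5],"rot": [0,0,0]},
  {"offset": [0,0,1.5],"rot": [0,0,0]},
  {"offset": [0,0,3],"rot": [0,0,0]},
  {"offset": [0,0,4.5],"rot": [0,0,0]},
  {"offset": [0,0,6],"rot": [0,0,0]},
  {"offset": [0,0,8],"rot": [0,0,0]},
  {"offset": [0,0,9],"rot": [0,0,0]},
  {"offset": [0,0,9],"rot": [0,0,0]},
  {"offset": [0,0,9],"rot": [0,0,0]},
])

```text
time: 26.9
position: [0.48, 0.1789, 0.1507]
tool_rot: [1.0, -0.0, -0.0, -0.0]
ft_force: [-0.4, 0.0, -0.6]
grip_width: 0.0419
grip_force: 12.0
```

Run:
```python
from h import *
o=get_obs(); P=o["position"]; print(P,o["grip_width"],o["ft_force"])
im=snap(8,("side",))
print("pot",[(np.round(d["centre"],4),round(d["conf"],2)) for d in nets.spot_point("side","pot1")])
print(fitstack("side",im["side"],[(*l,0) for l in LAY[:2]],[.4815,.178]))
```

```text
[0.47997796 0.17892026 0.15072485] 0.041875114652323894 [-0.43527863  0.01677897 -0.63185259]
pot [(array([0.3449, 0.2267, 0.0016]), 0.95), (array([0.4821, 0.1811, 0.0089]), 0.86), (array([0.4753, 0.1775, 0.0154]), 0.67), (array([0.5379, 0.3003, 0.0034]), 0.67), (array([0.4781, 0.0438, 0.0005]), 0.64), (array([0.4825, 0.1767, 0.1024]), 0.61)]
(array([0.4812, 0.1754]), np.float64(0.796))
```

>>> apply_moves([
  {"offset": [1.5,-0.3,0],"rot": [0,0,6]},
  {"offset": [4,-0.8,0],"rot": [0,0,13]},
  {"offset": [7,-1.4,0],"rot": [0,0,20]},
  {"offset": [10,-2,0],"rot": [0,0,27]},
  {"offset": [13,-2.5,0],"rot": [0,0,34]},
  {"offset": [16,-3,0],"rot": [0,0,40]},
  {"offset": [17.6,-3.3,0],"rot": [0,0,45]},
  {"offset": [17.6,-3.3,0],"rot": [0,0,45]},
  {"offset": [17.6,-3.3,-2],"rot": [0,0,45]},
  {"offset": [17.6,-3.3,-5],"rot": [0,0,45]},
  {"offset": [17.6,-3.3,-7],"rot": [0,0,45]},
  {"offset": [17.6,-3.3,-8],"rot": [0,0,45]},
  {"offset": [17.6,-3.3,-8],"rot": [0,0,45]},
  {"offset": [17.6,-3.3,-8],"rot": [0,0,45]},
])

```text
time: 28.4
position: [0.6563, 0.1461, 0.0713]
tool_rot: [0.924, 0.382, 0.0, 0.0]
ft_force: [0.4, -0.4, -0.8]
grip_width: 0.0416
grip_force: 12.0
```

Run:
```python
from h import *
o=get_obs(); P=o["position"]; print(P,o["grip_width"],o["ft_force"])
im=snap(9,("side",))
print("pot",[(np.round(d["centre"],4),round(d["conf"],2)) for d in nets.spot_point("side","pot1") if d["centre"][0]>.6])
z=P[2]-.045
# fit of lower 40 mm of the held pot, and of the coaster, in the same picture
for zz in(z-.002,z,z+.002): print(fitstack("side",im["side"],[(zz,zz+.074,.021,0)],[P[0],P[1]]))
```

```text
[0.65632193 0.14613631 0.07128862] 0.0416304439177024 [ 0.37481771 -0.41106342 -0.76185397]
pot [(array([0.6591, 0.1426, 0.0241]), 0.91), (array([ 0.6416, -0.1554,  0.0015]), 0.68)]
(array([0.6585, 0.1426]), np.float64(0.705))
(array([0.657, 0.145]), np.float64(0.705))
(array([0.6557, 0.1473]), np.float64(0.704))
```

Lined up well with recess2 (0.657, 0.146). Lower it.

>>> apply_moves([
  {"offset": [0,0,-0.8],"rot": [0,0,0]},
  {"offset": [0,0,-1.3],"rot": [0,0,0]},
  {"offset": [0,0,-1.7],"rot": [0,0,0]},
  {"offset": [0,0,-1.7],"rot": [0,0,0]},
])

```text
time: 28.9
position: [0.6556, 0.1459, 0.0529]
tool_rot: [0.924, 0.382, -0.001, -0.0]
ft_force: [-0.2, 0.3, -0.6]
grip_width: 0.0414
grip_force: 12.0
```

>>> apply_moves([
  {"offset": [0,0,-0.1],"rot": [0,0,0]},
  {"offset": [0,0,-0.2],"rot": [0,0,0]},
  {"offset": [0,0,-0.3],"rot": [0,0,0]},
  {"offset": [0,0,-0.4],"rot": [0,0,0]},
  {"offset": [0,0,-0.4],"rot": [0,0,0]},
])

```text
time: 29.4
position: [0.657, 0.1461, 0.0511]
tool_rot: [0.924, 0.382, 0.001, 0.0]
ft_force: [-0.4, 0.2, 4.2]
grip_width: 0.0416
grip_force: 12.0
```

>>> apply_moves([
  {"offset": [0,0,0],"rot": [0,0,0]},
  {"offset": [0,0,0],"rot": [0,0,0]},
  {"offset": [0,0,0],"rot": [0,0,0]},
  {"offset": [0,0,0],"rot": [0,0,0]},
  {"offset": [0,0,0],"rot": [0,0,0]},
  {"offset": [0,0,2],"rot": [0,0,0]},
  {"offset": [0,0,5],"rot": [0,0,0]},
  {"offset": [0,0,8],"rot": [0,0,0]},
  {"offset": [-17.55,3.2,8],"rot": [0,0,-45]},
  {"offset": [-17.55,3.2,8],"rot": [0,0,-45]},
  {"offset": [-17.55,3.2,8],"rot": [0,0,-45]},
  {"offset": [-17.55,3.2,8],"rot": [0,0,-45]},
  {"offset": [-17.55,3.2,8],"rot": [0,0,-45]},
  {"offset": [-17.55,3.2,8],"rot": [0,0,-45]},
  {"offset": [-17.55,3.2,8],"rot": [0,0,-45]},
  {"offset": [-17.55,3.2,8],"rot": [0,0,-45]},
], hand=0.9)

```text
time: 31.0
position: [0.481, 0.1779, 0.1299]
tool_rot: [1.0, 0.0, 0.0, -0.0]
ft_force: [0.0, -1.0, -0.5]
grip_width: 0.0782
grip_force: 0.0
```

Run:
```python
from h import *
o=get_obs(); P=o["position"]; print(P,o["tool_rot"],o["grip_width"],o["ft_force"],o["time"])
im=snap(10)
for c in im: print(c,"pot",[(np.round(d["centre"],4),round(d["conf"],2)) for d in nets.spot_point(c,"pot1")])
for c in im: print(fitstack(c,im[c],[(.006,.08,.021,0)],[.657,.146]))
print(fitstack("side",im["side"],[(*l,0) for l in LAY[:2]],[.4815,.178]))
```

```text
[0.48102169 0.17792152 0.1299126 ] [ 9.99999969e-01  2.15012572e-04  1.23220339e-04 -1.98450812e-05] 0.07823686811979633 [ 0.00828388 -0.95751281 -0.50438062] 31.0
top pot [(array([0.6569, 0.1421, 0.0064]), 0.91), (array([ 0.4798,  0.0394, -0.0025]), 0.79), (array([ 0.6401, -0.1557,  0.0071]), 0.73), (array([0.4777, 0.176 , 0.0115]), 0.73), (array([ 0.342 ,  0.2253, -0.0011]), 0.58)]
side pot [(array([0.6578, 0.144 , 0.0058]), 0.95), (array([ 0.4796,  0.0441, -0.0005]), 0.83), (array([0.479 , 0.1776, 0.0147]), 0.76), (array([0.4802, 0.1821, 0.0088]), 0.63)]
(array([0.6611, 0.1483]), np.float64(0.784))
(array([0.659 , 0.1422]), np.float64(0.963))
(array([0.4809, 0.1759]), np.float64(0.926))
```

Pot2 is in (side fit IoU 0.96 at underside height 6 mm). Next, pot3.

>>> apply_moves([
  {"offset": [0,0.05,-3],"rot": [0,0,0]},
  {"offset": [0,0.05,-6],"rot": [0,0,0]},
  {"offset": [0,0.05,-8],"rot": [0,0,0]},
  {"offset": [0,0.05,-9.1],"rot": [0,0,0]},
  {"offset": [0,0.05,-9.1],"rot": [0,0,0]},
  {"offset": [0,0.05,-9.1],"rot": [0,0,0]},
], hand=0.9)

```text
time: 31.8
position: [0.4814, 0.1785, 0.0392]
tool_rot: [1.0, -0.0, 0.0, -0.0]
ft_force: [0.5, -0.0, -0.1]
grip_width: 0.0778
grip_force: 0.0
```

>>> apply_moves([
  {"offset": [0,0,0],"rot": [0,0,0]},
  {"offset": [0,0,0],"rot": [0,0,0]},
  {"offset": [0,0,0],"rot": [0,0,0]},
  {"offset": [0,0,0],"rot": [0,0,0]},
  {"offset": [0,0,0],"rot": [0,0,0]},
  {"offset": [0,0,0],"rot": [0,0,0]},
  {"offset": [0,0,0],"rot": [0,0,0]},
  {"offset": [0,0,0],"rot": [0,0,0]},
], hand=0, newtons=14)

```text
time: 32.6
position: [0.4811, 0.1783, 0.0394]
tool_rot: [1.0, -0.0, 0.0, 0.0]
ft_force: [0.1, -1.0, 5.6]
grip_width: 0.054
grip_force: 14.0
```

>>> apply_moves([
  {"offset": [0,0,0.5],"rot": [0,0,0]},
  {"offset": [0,0,1.5],"rot": [0,0,0]},
  {"offset": [0,0,3],"rot": [0,0,0]},
  {"offset": [0,0,4.5],"rot": [0,0,0]},
  {"offset": [0,0,6],"rot": [0,0,0]},
  {"offset": [0,0,8],"rot": [0,0,0]},
  {"offset": [0,0,9.5],"rot": [0,0,0]},
  {"offset": [0,0,9.5],"rot": [0,0,0]},
  {"offset": [0,0,9.5],"rot": [0,0,0]},
])

```text
time: 33.5
position: [0.4806, 0.1785, 0.134]
tool_rot: [1.0, -0.0, 0.0, -0.0]
ft_force: [0.3, -1.1, -1.5]
grip_width: 0.0536
grip_force: 14.0
```

Run:
```python
from h import *
o=get_obs(); P=o["position"]; print(P,o["grip_width"],o["ft_force"])
im=snap(11,("side",))
print("pot",[(np.round(d["centre"],4),round(d["conf"],2)) for d in nets.spot_point("side","pot1")])
print(fitstack("side",im["side"],[(*l,0) for l in LAY[:1]],[.4815,.178]))
```

```text
[0.48064629 0.17846982 0.13401963] 0.05362428706044911 [ 0.29469416 -1.08172055 -1.4874769 ]
pot [(array([0.4792, 0.1795, 0.1078]), 0.95), (array([0.6588, 0.1433, 0.0024]), 0.76), (array([ 0.3426,  0.2272, -0.0004]), 0.75), (array([4.79e-01, 4.69e-02, 2.00e-04]), 0.66), (array([0.4806, 0.1781, 0.0089]), 0.62)]
(array([0.4812, 0.1756]), np.float64(0.773))
```

>>> apply_moves([
  {"offset": [1.2,-1.5,0],"rot": [0,0,0]},
  {"offset": [3.5,-4.4,0],"rot": [0,0,0]},
  {"offset": [6,-7.5,0],"rot": [0,0,0]},
  {"offset": [8.5,-10.6,0],"rot": [0,0,0]},
  {"offset": [11,-13.7,0],"rot": [0,0,0]},
  {"offset": [13.5,-16.8,0],"rot": [0,0,0]},
  {"offset": [16,-20,0],"rot": [0,0,0]},
  {"offset": [17.6,-22,0],"rot": [0,0,0]},
  {"offset": [18.25,-22.8,0],"rot": [0,0,0]},
  {"offset": [18.25,-22.8,-2],"rot": [0,0,0]},
  {"offset": [18.25,-22.8,-5],"rot": [0,0,0]},
  {"offset": [18.25,-22.8,-7],"rot": [0,0,0]},
  {"offset": [18.25,-22.8,-8],"rot": [0,0,0]},
  {"offset": [18.25,-22.8,-8],"rot": [0,0,0]},
  {"offset": [18.25,-22.8,-8],"rot": [0,0,0]},
])

```text
time: 35.1
position: [0.6635, -0.0492, 0.0542]
tool_rot: [1.0, 0.0, 0.0, -0.0]
ft_force: [0.5, -0.3, -0.6]
grip_width: 0.0538
grip_force: 14.0
```

Run:
```python
from h import *
o=get_obs(); P=o["position"]; print(P,o["grip_width"],o["ft_force"])
im=snap(12,("side",)); z=P[2]-.027
print("pot",[(np.round(d["centre"],4),round(d["conf"],2)) for d in nets.spot_point("side","pot1") if d["centre"][0]>.6])
print("server",[(np.round(d["centre"],4),round(d["conf"],2)) for d in nets.spot_point("side","server_grip")])
print(fitstack("side",im["side"],[(z,z+.056,.027,0)],[P[0],P[1]]))
```

```text
[ 0.6635007  -0.04915029  0.05420629] 0.05375241665815024 [ 0.48714585 -0.25053834 -0.60000635]
pot [(array([0.6578, 0.141 , 0.0035]), 0.84), (array([ 0.6416, -0.1535,  0.0037]), 0.64), (array([ 0.6615, -0.0502,  0.0303]), 0.63)]
server [(array([ 0.4758, -0.1086,  0.0114]), 0.66)]
(array([ 0.6627, -0.0505]), np.float64(0.704))
```

The server has meanwhile been knocked aside, so I'll measure it again later. Lower pot3.

>>> apply_moves([
  {"offset": [0,0,-0.8],"rot": [0,0,0]},
  {"offset": [0,0,-1.4],"rot": [0,0,0]},
  {"offset": [0,0,-1.8],"rot": [0,0,0]},
  {"offset": [0,0,-1.8],"rot": [0,0,0]},
])

```text
time: 35.65
position: [0.6625, -0.0494, 0.0348]
tool_rot: [1.0, -0.0, -0.001, -0.0]
ft_force: [0.2, -0.2, -0.8]
grip_width: 0.0539
grip_force: 14.0
```

>>> apply_moves([
  {"offset": [0,0,-0.1],"rot": [0,0,0]},
  {"offset": [0,0,-0.2],"rot": [0,0,0]},
  {"offset": [0,0,-0.3],"rot": [0,0,0]},
  {"offset": [0,0,-0.4],"rot": [0,0,0]},
  {"offset": [0,0,-0.4],"rot": [0,0,0]},
])

```text
time: 36.15
position: [0.6636, -0.0496, 0.0334]
tool_rot: [1.0, -0.0, 0.0, 0.0]
ft_force: [-2.2, 0.2, 5.6]
grip_width: 0.0535
grip_force: 14.0
```

>>> apply_moves([
  {"offset": [0,0,0],"rot": [0,0,0]},
  {"offset": [0,0,0],"rot": [0,0,0]},
  {"offset": [0,0,0],"rot": [0,0,0]},
  {"offset": [0,0,0],"rot": [0,0,0]},
  {"offset": [0,0,0],"rot": [0,0,0]},
  {"offset": [0,0,2],"rot": [0,0,0]},
  {"offset": [0,0,5],"rot": [0,0,0]},
  {"offset": [0,0,8],"rot": [0,0,0]},
  {"offset": [-18.25,22.8,8],"rot": [0,0,0]},
  {"offset": [-18.25,22.8,8],"rot": [0,0,0]},
  {"offset": [-18.25,22.8,8],"rot": [0,0,0]},
  {"offset": [-18.25,22.8,8],"rot": [0,0,0]},
  {"offset": [-18.25,22.8,8],"rot": [0,0,0]},
  {"offset": [-18.25,22.8,8],"rot": [0,0,0]},
  {"offset": [-18.25,22.8,8],"rot": [0,0,0]},
  {"offset": [-18.25,22.8,8],"rot": [0,0,0]},
  {"offset": [-18.25,22.8,8],"rot": [0,0,0]},
], hand=1)

```text
time: 37.85
position: [0.4823, 0.178, 0.1121]
tool_rot: [1.0, -0.0, 0.001, 0.0]
ft_force: [0.5, -0.9, 0.5]
grip_width: 0.0869
grip_force: 0.0
```

Run:
```python
from h import *
o=get_obs(); P=o["position"]; print(P,o["tool_rot"],o["grip_width"],o["ft_force"],o["time"])
im=snap(13)
for c in im: print(c,"pot",[(np.round(d["centre"],4),round(d["conf"],2)) for d in nets.spot_point(c,"pot1")])
for c in im: print(fitstack(c,im[c],[(.006,.062,.027,0)],[.6635,-.05]))
print(fitstack("side",im["side"],[(*l,0) for l in LAY[:1]],[.4815,.178]))
```

```text
[0.48230779 0.17798781 0.11206204] [ 9.99999432e-01 -4.75070322e-04  9.53667077e-04  5.38049962e-08] 0.08687632549860995 [ 0.49794149 -0.94352269  0.50769647] 37.85
top pot [(array([ 0.3401,  0.224 , -0.0017]), 0.77), (array([ 0.6388, -0.1559,  0.006 ]), 0.69), (array([ 0.6617, -0.0504,  0.0055]), 0.66), (array([0.6573, 0.1435, 0.006 ]), 0.64), (array([0.4785, 0.1787, 0.0119]), 0.57), (array([ 0.4785,  0.043 , -0.0009]), 0.57), (array([ 0.6609, -0.4664,  0.0035]), 0.49)]
side pot [(array([0.4814, 0.1787, 0.0072]), 0.97), (array([0.6588, 0.143 , 0.0046]), 0.9), (array([ 3.454e-01,  2.273e-01, -2.000e-04]), 0.77), (array([0.4765, 0.0461, 0.0014]), 0.76), (array([ 0.6592, -0.0496,  0.0063]), 0.61)]
(array([ 0.67  , -0.0495]), np.float64(0.765))
(array([ 0.664, -0.052]), np.float64(0.821))
(array([0.4809, 0.1758]), np.float64(0.917))
```

Pot3 is in. Next, pot4.

>>> apply_moves([
  {"offset": [-0.1,0.05,-3],"rot": [0,0,0]},
  {"offset": [-0.1,0.05,-6],"rot": [0,0,0]},
  {"offset": [-0.1,0.05,-8],"rot": [0,0,0]},
  {"offset": [-0.1,0.05,-9.7],"rot": [0,0,0]},
  {"offset": [-0.1,0.05,-9.7],"rot": [0,0,0]},
  {"offset": [-0.1,0.05,-9.7],"rot": [0,0,0]},
])

```text
time: 38.65
position: [0.4802, 0.1784, 0.0147]
tool_rot: [1.0, -0.001, -0.0, 0.0]
ft_force: [-0.8, 0.0, 0.1]
grip_width: 0.0872
grip_force: 0.0
```

>>> apply_moves([
  {"offset": [0,0,0],"rot": [0,0,0]},
  {"offset": [0,0,0],"rot": [0,0,0]},
  {"offset": [0,0,0],"rot": [0,0,0]},
  {"offset": [0,0,0],"rot": [0,0,0]},
  {"offset": [0,0,0],"rot": [0,0,0]},
  {"offset": [0,0,0],"rot": [0,0,0]},
  {"offset": [0,0,0],"rot": [0,0,0]},
], hand=0, newtons=16)

```text
time: 39.35
position: [0.4803, 0.1788, 0.0156]
tool_rot: [1.0, 0.0, 0.001, 0.0]
ft_force: [-1.1, -1.4, 5.8]
grip_width: 0.0655
grip_force: 16.0
```

>>> apply_moves([
  {"offset": [0,0,0.5],"rot": [0,0,0]},
  {"offset": [0,0,1.5],"rot": [0,0,0]},
  {"offset": [0,0,3],"rot": [0,0,0]},
  {"offset": [0,0,5],"rot": [0,0,0]},
  {"offset": [0,0,7],"rot": [0,0,0]},
  {"offset": [0,0,9],"rot": [0,0,0]},
  {"offset": [0,0,9],"rot": [0,0,0]},
  {"offset": [0,0,9],"rot": [0,0,0]},
])

```text
time: 40.15
position: [0.4797, 0.179, 0.1051]
tool_rot: [1.0, -0.0, 0.0, -0.0]
ft_force: [-0.3, 0.3, -1.6]
grip_width: 0.066
grip_force: 16.0
```

>>> apply_moves([
  {"offset": [1.5,-1.1,0],"rot": [0,0,0]},
  {"offset": [4,-2.9,0],"rot": [0,0,0]},
  {"offset": [7,-5.1,0],"rot": [0,0,0]},
  {"offset": [10,-7.3,0],"rot": [0,0,0]},
  {"offset": [13,-9.5,0],"rot": [0,0,0]},
  {"offset": [15.5,-11.3,0],"rot": [0,0,0]},
  {"offset": [17.05,-12.45,0],"rot": [0,0,0]},
  {"offset": [17.05,-12.45,-2],"rot": [0,0,0]},
  {"offset": [17.05,-12.45,-4.5],"rot": [0,0,0]},
  {"offset": [17.05,-12.45,-6.5],"rot": [0,0,0]},
  {"offset": [17.05,-12.45,-6.5],"rot": [0,0,0]},
  {"offset": [17.05,-12.45,-6.5],"rot": [0,0,0]},
])

```text
time: 41.35
position: [0.6501, 0.0537, 0.0385]
tool_rot: [1.0, -0.001, -0.001, -0.0]
ft_force: [0.4, -0.1, -1.5]
grip_width: 0.066
grip_force: 16.0
```

Run:
```python
from h import *
o=get_obs(); P=o["position"]; print(P,o["grip_width"],o["ft_force"])
im=snap(14,("side",)); z=P[2]-.0073
print("pot",[(np.round(d["centre"],4),round(d["conf"],2)) for d in nets.spot_point("side","pot1") if d["centre"][0]>.6])
print(fitstack("side",im["side"],[(z,z+.038,.033,0)],[P[0],P[1]]))
print(fit("side",cv2.imread("pics/side0.png"),disc(.042,0,.012),(.651,.054),lambda h:(h[...,0]<22)&(h[...,1]>110)))
print(fit("top",cv2.imread("pics/top0.png"),disc(.042,0,.012),(.651,.054),lambda h:(h[...,0]<22)&(h[...,1]>100)))
```

```text
[0.65013671 0.05371247 0.03848955] 0.06600195738859879 [ 0.41838893 -0.14069813 -1.51728705]
pot [(array([ 0.6399, -0.1545,  0.0043]), 0.75), (array([0.6594, 0.1423, 0.0043]), 0.74), (array([ 0.6613, -0.0483,  0.0079]), 0.7), (array([0.6522, 0.0583, 0.0295]), 0.6), (array([0.6522, 0.0529, 0.0073]), 0.41)]
(array([0.6499, 0.0529]), np.float64(0.453))
(array([0.6506, 0.0576]), np.float64(0.631))
(array([0.6527, 0.0565]), np.float64(0.895))
```

>>> apply_moves([
  {"offset": [0,0.1,-0.8],"rot": [0,0,0]},
  {"offset": [0,0.1,-1.6],"rot": [0,0,0]},
  {"offset": [0,0.1,-2.2],"rot": [0,0,0]},
  {"offset": [0,0.1,-2.2],"rot": [0,0,0]},
])

```text
time: 41.85
position: [0.6493, 0.0556, 0.0167]
tool_rot: [1.0, -0.0, -0.001, -0.0]
ft_force: [-0.5, 0.1, -1.9]
grip_width: 0.066
grip_force: 16.0
```

>>> apply_moves([
  {"offset": [0,0,-0.1],"rot": [0,0,0]},
  {"offset": [0,0,-0.2],"rot": [0,0,0]},
  {"offset": [0,0,-0.3],"rot": [0,0,0]},
  {"offset": [0,0,-0.4],"rot": [0,0,0]},
  {"offset": [0,0,-0.4],"rot": [0,0,0]},
])

```text
time: 42.35
position: [0.6503, 0.0554, 0.0138]
tool_rot: [1.0, -0.0, -0.0, -0.0]
ft_force: [0.8, 0.4, -0.9]
grip_width: 0.066
grip_force: 16.0
```

>>> apply_moves([
  {"offset": [0,0,-0.1],"rot": [0,0,0]},
  {"offset": [0,0,-0.15],"rot": [0,0,0]},
  {"offset": [0,0,-0.15],"rot": [0,0,0]},
])

```text
time: 42.65
position: [0.6504, 0.0555, 0.0136]
tool_rot: [1.0, -0.0, 0.0, 0.0]
ft_force: [-2.5, 0.7, 5.0]
grip_width: 0.066
grip_force: 16.0
```

>>> apply_moves([
  {"offset": [0,0,0],"rot": [0,0,0]},
  {"offset": [0,0,0],"rot": [0,0,0]},
  {"offset": [0,0,0],"rot": [0,0,0]},
  {"offset": [0,0,0],"rot": [0,0,0]},
  {"offset": [0,0,2],"rot": [0,0,0]},
  {"offset": [0,0,5],"rot": [0,0,0]},
  {"offset": [0,0,9],"rot": [0,0,0]},
  {"offset": [0,0,14],"rot": [0,0,0]},
  {"offset": [-10,10,16],"rot": [0,0,0]},
  {"offset": [-10,10,16],"rot": [0,0,0]},
  {"offset": [-15,20,16],"rot": [0,0,0]},
  {"offset": [-15,20,16],"rot": [0,0,0]},
  {"offset": [-15,20,16],"rot": [0,0,0]},
  {"offset": [-15,20,16],"rot": [0,0,0]},
], hand=0.88)

```text
time: 44.05
position: [0.496, 0.2597, 0.1725]
tool_rot: [1.0, 0.003, -0.001, -0.001]
ft_force: [0.0, -0.1, 0.3]
grip_width: 0.0763
grip_force: 0.0
```

Run:
```python
from h import *
o=get_obs(); P=o["position"]; print(P,o["tool_rot"],o["grip_width"],o["ft_force"],o["time"])
im=snap(15)
for c in im:
    for q in("pot1","server","server_grip","server_notch","rest","rest_pin"): print(c,q,[(np.round(d["centre"],4),round(d["conf"],2)) for d in nets.spot_point(c,q)][:7])
    print(c,fitstack(c,im[c],[(.006,.044,.033,0)],[.651,.0545]))
    for a in(.2,.6): print(c,"handle",fit(c,im[c],boxm(-.105,.025,-.007,.007,.004,.016),(.486,-.105,a),wood,8))
    print(c,"rest",fit(c,im[c],boxm(-.125,.125,-.045,.045,0,.012),(.508,-.327,0.03),lambda h:(h[...,0]<22)&(h[...,1]>90)&(h[...,2]<200)))
s=np.hstack([crop(im["top"],270,190,450,330,2.2),crop(im["side"],290,180,470,320,2.2)]); cv2.imwrite("pics/c11.png",s)
```

```text
[0.49600506 0.25969672 0.17250017] [ 9.99994750e-01  2.87705170e-03 -1.34338226e-03 -6.46166691e-04] 0.07632492464559461 [ 0.00183431 -0.05213716  0.32659992] 44.05
top pot1 [(array([0.6563, 0.1431, 0.0045]), 0.92), (array([ 0.4788,  0.0432, -0.0026]), 0.91), (array([ 0.6614, -0.05  ,  0.006 ]), 0.9), (array([0.6505, 0.0565, 0.0093]), 0.71), (array([ 0.6405, -0.1549,  0.0033]), 0.7), (array([0.3398, 0.2255, 0.0012]), 0.55)]
top server [(array([ 4.837e-01, -1.054e-01, -2.000e-04]), 0.79), (array([ 0.6391, -0.1565,  0.0117]), 0.39)]
top server_grip [(array([ 0.4725, -0.1097,  0.0121]), 0.68)]
top server_notch [(array([ 0.5589, -0.0619,  0.0008]), 0.74)]
top rest [(array([0.5339, 0.3008, 0.0092]), 0.73), (array([ 0.5074, -0.3258,  0.0021]), 0.72)]
top rest_pin [(array([ 0.592 , -0.3248,  0.0122]), 0.68), (array([0.5387, 0.3012, 0.0073]), 0.24)]
top (array([0.6541, 0.0587]), np.float64(0.691))
top handle (array([ 0.4844, -0.1049,  0.4854]), np.float64(0.936))
top handle (array([ 0.485 , -0.1044,  0.4916]), np.float64(0.921))
top rest (array([ 0.5092, -0.3255,  0.0379]), np.float64(0.937))
side pot1 [(array([3.440e-01, 2.289e-01, 3.000e-04]), 0.79), (array([0.4801, 0.0445, 0.0019]), 0.74), (array([0.6593, 0.1437, 0.0029]), 0.59), (array([0.6493, 0.058 , 0.0096]), 0.36)]
side server [(array([ 0.4787, -0.1037, -0.0009]), 0.81)]
side server_grip [(array([ 0.4733, -0.1125,  0.0146]), 0.7), (array([0.651 , 0.0556, 0.0045]), 0.35)]
side server_notch [(array([ 0.5577, -0.0669, -0.0007]), 0.57)]
side rest [(array([ 5.067e-01, -3.257e-01, -1.000e-04]), 0.92)]
side rest_pin [(array([ 0.5899, -0.3261,  0.0123]), 0.78), (array([0.7405, 0.2829, 0.0028]), 0.56)]
side (array([0.6839, 0.1199]), np.float64(0.747))
side handle (array([ 0.4835, -0.1049,  0.4843]), np.float64(0.938))
side handle (array([ 0.4835, -0.1048,  0.4852]), np.float64(0.939))
side rest (array([ 0.5088, -0.3313,  0.0407]), np.float64(0.904))
```

View pics/c11.png

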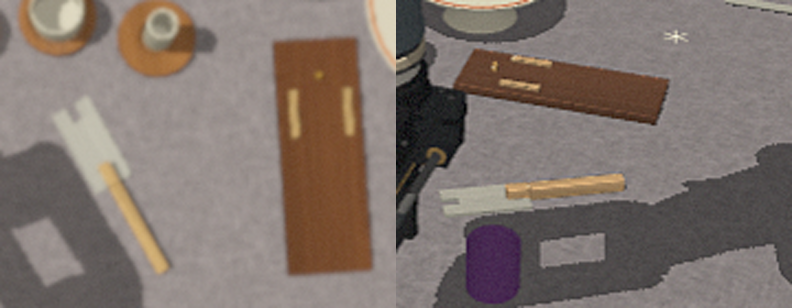

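The picture shows the server at top crop (115,180), tip up-left, with the rest at (325,155) and its pin at (319,74). Both cameras agree on the server: origin (0.484, −0.105), yaw 0.485. Pot1 and the others stand in their coasters. Move over the handle grip at (0.475, −0.110).

>>> apply_moves([
  {"offset": [-2.1,-37,-2],"rot": [0,0,27.8]},
  {"offset": [-2.1,-37,-2],"rot": [0,0,27.8]},
  {"offset": [-2.1,-37,-2],"rot": [0,0,27.8]},
  {"offset": [-2.1,-37,-2],"rot": [0,0,27.8]},
  {"offset": [-2.1,-37,-2],"rot": [0,0,27.8]},
  {"offset": [-2.1,-37,-2],"rot": [0,0,27.8]},
  {"offset": [-2.1,-37,-2],"rot": [0,0,27.8]},
  {"offset": [-2.1,-37,-2],"rot": [0,0,27.8]},
  {"offset": [-2.1,-37,-8],"rot": [0,0,27.8]},
  {"offset": [-2.1,-37,-12],"rot": [0,0,27.8]},
  {"offset": [-2.1,-37,-12],"rot": [0,0,27.8]},
  {"offset": [-2.1,-37,-12],"rot": [0,0,27.8]},
  {"offset": [-2.1,-37,-12],"rot": [0,0,27.8]},
], hand=0.6)

```text
time: 46.05
position: [0.4812, -0.1151, 0.0548]
tool_rot: [0.971, 0.24, 0.002, 0.002]
ft_force: [-0.5, 0.9, -0.6]
grip_width: 0.0518
grip_force: 0.0
```

Run:
```python
from h import *
o=get_obs(); P=o["position"]; print(P,o["tool_rot"],o["grip_width"],o["ft_force"],o["time"])
q=o["tool_rot"]; print("yaw n",np.degrees(2*np.arctan2(q[1],q[0])-np.pi/2))
im=snap(16,("side",))
print("handle",fit("side",im["side"],boxm(-.105,.025,-.007,.007,.004,.016),(.484,-.105,.48),wood,8))
for c,uv in(("top",(415,223.6)),("side",(334.5,210))): print(c,"pin",back(c,[uv],.018)[0])
```

```text
[ 0.48115234 -0.1150653   0.05483565] [0.97068462 0.24034365 0.00192455 0.00160886] 0.051755967336411385 [-0.47381375  0.94900033 -0.58410093] 46.05
yaw n -62.18626337376959
handle (array([ 0.4842, -0.1043,  0.4239]), np.float64(0.263))
top pin [ 0.59472875 -0.32404391  0.018     ]
side pin [ 0.59237008 -0.32328188  0.018     ]
```

>>> apply_moves([
  {"offset": [-0.6,0.5,0],"rot": [0,0,0]},
  {"offset": [-0.6,0.5,0],"rot": [0,0,0]},
  {"offset": [-0.6,0.5,-2],"rot": [0,0,0]},
  {"offset": [-0.6,0.5,-4],"rot": [0,0,0]},
  {"offset": [-0.6,0.5,-5.2],"rot": [0,0,0]},
  {"offset": [-0.6,0.5,-5.6],"rot": [0,0,0]},
  {"offset": [-0.6,0.5,-5.6],"rot": [0,0,0]},
  {"offset": [-0.6,0.5,-5.6],"rot": [0,0,0]},
])

```text
time: 46.9
position: [0.4737, -0.1097, -0.0031]
tool_rot: [0.971, 0.24, 0.0, 0.0]
ft_force: [-0.5, -0.4, 0.9]
grip_width: 0.0524
grip_force: 0.0
```

>>> apply_moves([
  {"offset": [0,0,-0.2],"rot": [0,0,0]},
  {"offset": [0,0,-0.4],"rot": [0,0,0]},
  {"offset": [0,0,-0.6],"rot": [0,0,0]},
  {"offset": [0,0,-0.6],"rot": [0,0,0]},
])

```text
time: 47.3
position: [0.4732, -0.1096, -0.0098]
tool_rot: [0.971, 0.24, -0.0, -0.0]
ft_force: [-0.1, 0.1, 0.9]
grip_width: 0.0523
grip_force: 0.0
```

>>> apply_moves([
  {"offset": [0,0,-0.1],"rot": [0,0,0]},
  {"offset": [0,0,-0.2],"rot": [0,0,0]},
  {"offset": [0,0,-0.25],"rot": [0,0,0]},
  {"offset": [0,0,-0.25],"rot": [0,0,0]},
])

```text
time: 47.7
position: [0.4733, -0.1096, -0.0123]
tool_rot: [0.971, 0.24, -0.0, -0.0]
ft_force: [0.9, -0.9, 0.2]
grip_width: 0.0519
grip_force: 0.0
```

>>> apply_moves([
  {"offset": [0,0,0],"rot": [0,0,0]},
  {"offset": [0,0,0],"rot": [0,0,0]},
  {"offset": [0,0,0],"rot": [0,0,0]},
  {"offset": [0,0,0],"rot": [0,0,0]},
  {"offset": [0,0,0],"rot": [0,0,0]},
  {"offset": [0,0,0],"rot": [0,0,0]},
  {"offset": [0,0,0],"rot": [0,0,0]},
  {"offset": [0,0,0],"rot": [0,0,0]},
], hand=0, newtons=30)

```text
time: 48.5
position: [0.4734, -0.1096, -0.0121]
tool_rot: [0.971, 0.24, 0.0, 0.0]
ft_force: [-0.1, -0.2, -0.5]
grip_width: 0.0139
grip_force: 30.0
```

The handle is gripped at 13.9 mm. Lift and carry it above the rest, turning to the rest's yaw.

>>> apply_moves([
  {"offset": [0,0,0.5],"rot": [0,0,0]},
  {"offset": [0,0,2],"rot": [0,0,0]},
  {"offset": [0,0,4],"rot": [0,0,0]},
  {"offset": [0,0,6],"rot": [0,0,0]},
  {"offset": [0,0,7.2],"rot": [0,0,0]},
  {"offset": [0.3,-2,7.2],"rot": [0,0,-3]},
  {"offset": [0.7,-5,7.2],"rot": [0,0,-7]},
  {"offset": [1,-8,7.2],"rot": [0,0,-11]},
  {"offset": [1.3,-11,7.2],"rot": [0,0,-15]},
  {"offset": [1.6,-14,7.2],"rot": [0,0,-19]},
  {"offset": [1.9,-17,7.2],"rot": [0,0,-23]},
  {"offset": [2.2,-20,7.2],"rot": [0,0,-25.6]},
  {"offset": [2.34,-21.85,7.2],"rot": [0,0,-25.6]},
  {"offset": [2.34,-21.85,6],"rot": [0,0,-25.6]},
  {"offset": [2.34,-21.85,5],"rot": [0,0,-25.6]},
  {"offset": [2.34,-21.85,5],"rot": [0,0,-25.6]},
  {"offset": [2.34,-21.85,5],"rot": [0,0,-25.6]},
])

```text
time: 50.2
position: [0.4959, -0.3257, 0.0368]
tool_rot: [1.0, 0.02, -0.001, -0.001]
ft_force: [-0.2, -0.5, -2.0]
grip_width: 0.0136
grip_force: 30.0
```

Run:
```python
from h import *
o=get_obs(); P=o["position"]; print(P,o["tool_rot"],o["grip_width"],o["ft_force"],o["moment"],o["time"])
im=snap(17)
for c in im:
    for q in("server","server_notch","rest_pin"): print(c,q,[(np.round(d["centre"],4),round(d["conf"],2)) for d in nets.spot_point(c,q)][:3])
def g(c,f):
    x,y=proj(c,[[.57,-.326,.02]])[0].astype(int); s=crop(im[c],x-40,y-48,x+40,y+48,f)
    a=.039; R=np.array([[np.cos(a),-np.sin(a)],[np.sin(a),np.cos(a)]]); z=P[2]+.0122
    pts=np.array([[0,-22],[95,-22],[95,-5.5],[77,-5.5],[77,5.5],[95,5.5],[95,22],[0,22]])/1000+[.0115,0]
    W=np.c_[P[:2]+pts@R.T,np.full(8,z+.004)]
    for Q,col in((W,(0,255,0)),(circ([.5927,-.3245,.012],.0035),(0,0,255))):
        q=(proj(c,Q)-[x-40,y-48]+.5)*f; cv2.polylines(s,[np.int32(q*8)],True,col,1,shift=3)
    return s
cv2.imwrite("pics/c12.png",np.hstack([g("side",5),g("top",5)]))
```

```text
[ 0.49587815 -0.32570071  0.03683874] [ 0.9998021   0.01980915 -0.00122116 -0.00136932] 0.013588376957479564 [-0.18418659 -0.5262913  -2.0487996 ] [0.03817683 0.08666186 0.02846346] 50.2
top server [(array([0.6551, 0.1436, 0.0036]), 0.74), (array([0.6497, 0.0547, 0.0111]), 0.45)]
top server_notch [(array([ 0.5911, -0.32  ,  0.0487]), 0.96)]
top rest_pin [(array([ 0.5939, -0.3225,  0.01  ]), 0.84)]
side server [(array([ 0.5031, -0.3265,  0.0479]), 0.88)]
side server_notch [(array([ 0.5948, -0.324 ,  0.0484]), 0.9)]
side rest_pin [(array([ 0.5905, -0.3275,  0.0134]), 0.84)]
```

View pics/c12.png

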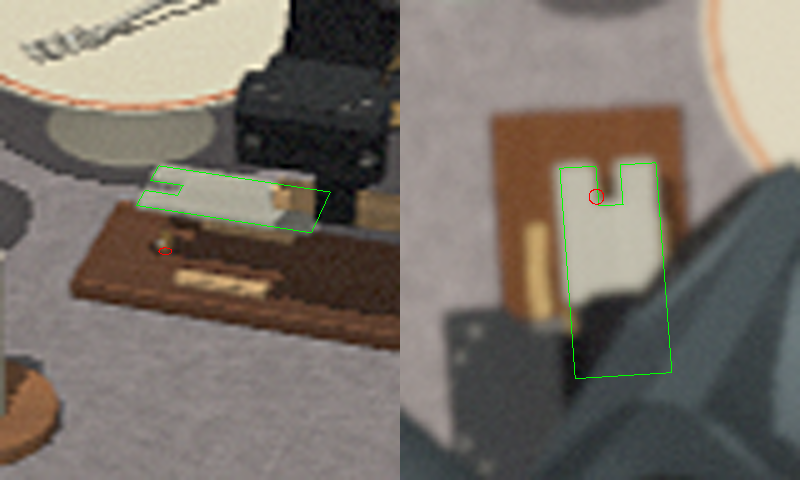

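The blade in the hand matches the overlay predicted from the TCP to within about 0.5 mm in both views. In the top crop its edges are at 557/657 against 559/657 predicted, so the top camera can be trusted here. Next, locate the rest axis and pin from the rails and pin blobs.

Run:
```python
from h import *
for n in(0,4,13,15):
  for c in("top","side"):
    f=f"pics/{c}{n}.png"; im=cv2.imread(f)
    if im is None: continue
    b=proj(c,boxm(.0,.118,-.038,.038,.012,.012)((.508,-.327,.039))).astype(np.float32)
    h=cv2.convexHull(np.int32(b)); m0=np.zeros(im.shape[:2],np.uint8); cv2.fillConvexPoly(m0,h,1)
    w=cv2.cvtColor(im,cv2.COLOR_BGR2GRAY).astype(float); base=np.median(w[m0>0]); w=(w-base)*m0; w[w<18]=0
    k,l,st,_=cv2.connectedComponentsWithStats((w>0).astype(np.uint8),connectivity=8)
    out=[]
    for i in range(1,k):
        if st[i,4]<3: continue
        ys,xs=np.nonzero(l==i); ww=w[ys,xs]; uv=[(xs*ww).sum()/ww.sum(),(ys*ww).sum()/ww.sum()]
        out.append((int(st[i,4]),back(c,[uv],.018)[0][:2].round(4).tolist()))
    print(n,c,sorted(out,reverse=True)[:4])
```

```text
0 top [(130, [0.5552, -0.3528]), (114, [0.5543, -0.2951]), (9, [0.5946, -0.3227])]
0 side [(61, [0.5515, -0.2944]), (50, [0.5534, -0.3514]), (12, [0.5934, -0.3242])]
4 top [(134, [0.5552, -0.3529]), (114, [0.5542, -0.2951]), (10, [0.5947, -0.3224])]
4 side [(52, [0.5533, -0.3513]), (37, [0.5402, -0.2949]), (9, [0.5944, -0.3284]), (4, [0.6257, -0.3454])]
13 top [(133, [0.5553, -0.3529]), (113, [0.5543, -0.2951]), (11, [0.5947, -0.3228])]
13 side [(62, [0.5513, -0.2943]), (50, [0.5534, -0.3515]), (22, [0.6126, -0.2872]), (12, [0.5934, -0.3242])]
15 top [(131, [0.5553, -0.3529]), (115, [0.5542, -0.2951]), (11, [0.5947, -0.3229])]
15 side [(62, [0.5514, -0.2944]), (50, [0.5534, -0.3514]), (12, [0.5934, -0.3243])]
```

>>> apply_moves([
  {"offset": [0.12,-0.12,-0.6],"rot": [0,0,0]},
  {"offset": [0.12,-0.12,-1.2],"rot": [0,0,0]},
  {"offset": [0.12,-0.12,-1.6],"rot": [0,0,0]},
  {"offset": [0.12,-0.12,-1.6],"rot": [0,0,0]},
  {"offset": [0.12,-0.12,-1.6],"rot": [0,0,0]},
])

```text
time: 51.1
position: [0.4977, -0.3292, 0.0215]
tool_rot: [1.0, 0.019, -0.0, -0.0]
ft_force: [-0.4, 0.1, -1.8]
grip_width: 0.0136
grip_force: 30.0
```

Run:
```python
from h import *
o=get_obs(); P=o["position"]; q=o["tool_rot"]; print(P,np.degrees(2*np.arctan2(q[1],q[0])),o["ft_force"])
im=snap(18)["top"]; im2=cv2.imread("pics/side18.png"); z=P[2]+.0122+.004
g=cv2.cvtColor(im,cv2.COLOR_BGR2GRAY).astype(float); a=.039; d=np.array([np.cos(a),np.sin(a)]); n=np.array([-d[1],d[0]])
# brightness profile across the blade at stations along it; half-level crossings
for s in(.060,.066,.072,.086,.090):
    t=np.arange(-.034,.0341,.0005); W=np.c_[P[:2]+(s+.0115)*d+t[:,None]*n,np.full(len(t),z)]
    uv=proj("top",W).astype(np.float32); v=cv2.remap(g.astype(np.float32),uv[:,0],uv[:,1],cv2.INTER_LINEAR).ravel()
    lv=(v.max()+np.percentile(v,10))/2; x=[round(1e3*(t[i]+.0005*(lv-v[i])/(v[i+1]-v[i])),1) for i in range(len(t)-1) if (v[i]-lv)*(v[i+1]-lv)<0]
    print(s,x)
t=np.arange(.05,.12,.0005)
for off in(0,.014,-.014):
    W=np.c_[P[:2]+(t[:,None]+.0115)*d+off*n,np.full(len(t),z)]; uv=proj("top",W).astype(np.float32); v=cv2.remap(g.astype(np.float32),uv[:,0],uv[:,1],cv2.INTER_LINEAR).ravel()
    lv=(v.max()+v.min())/2; print("along",off,[round(1e3*t[i],1) for i in range(len(t)-1) if (v[i]-lv)*(v[i+1]-lv)<0])
```

```text
[ 0.49772979 -0.32916219  0.02146657] 2.1668737139200087 [-0.36193563  0.1487972  -1.80315664]
0.06 [np.float64(-22.5), np.float64(24.2), np.float64(31.3)]
0.066 [np.float64(-22.2), np.float64(23.9), np.float64(31.1)]
0.072 [np.float64(-21.3), np.float64(24.0)]
0.086 [np.float64(-21.4), np.float64(-3.2), np.float64(5.5), np.float64(24.4)]
0.09 [np.float64(-21.5), np.float64(-3.2), np.float64(5.9), np.float64(24.3)]
along 0 [np.float64(79.5)]
along 0.014 [np.float64(97.0)]
along -0.014 [np.float64(97.0)]
```

Measured in the same picture, the server's line at the pin is 1.3 mm low in y and 1.2 mm far in x. Correct that and lower.

>>> apply_moves([
  {"offset": [-0.1,0.14,0],"rot": [0,0,0]},
  {"offset": [-0.1,0.14,0],"rot": [0,0,0]},
  {"offset": [-0.1,0.14,-0.4],"rot": [0,0,0]},
  {"offset": [-0.1,0.14,-0.8],"rot": [0,0,0]},
  {"offset": [-0.1,0.14,-1.2],"rot": [0,0,0]},
  {"offset": [-0.1,0.14,-1.2],"rot": [0,0,0]},
])

```text
time: 51.8
position: [0.4964, -0.3274, 0.009]
tool_rot: [1.0, 0.019, -0.001, -0.001]
ft_force: [0.5, 0.2, -2.2]
grip_width: 0.0136
grip_force: 30.0
```

>>> apply_moves([
  {"offset": [0,0,-0.2],"rot": [0,0,0]},
  {"offset": [0,0,-0.4],"rot": [0,0,0]},
  {"offset": [0,0,-0.6],"rot": [0,0,0]},
  {"offset": [0,0,-0.7],"rot": [0,0,0]},
  {"offset": [0,0,-0.7],"rot": [0,0,0]},
])

```text
time: 52.3
position: [0.4969, -0.3278, 0.0027]
tool_rot: [1.0, 0.019, -0.0, -0.0]
ft_force: [0.4, -0.1, -2.1]
grip_width: 0.0138
grip_force: 30.0
```

>>> apply_moves([
  {"offset": [0,0,-0.1],"rot": [0,0,0]},
  {"offset": [0,0,-0.2],"rot": [0,0,0]},
  {"offset": [0,0,-0.25],"rot": [0,0,0]},
  {"offset": [0,0,-0.25],"rot": [0,0,0]},
])

```text
time: 52.7
position: [0.4969, -0.3278, 0.0003]
tool_rot: [1.0, 0.019, -0.0, -0.0]
ft_force: [-0.5, -0.2, -1.7]
grip_width: 0.0137
grip_force: 30.0
```

>>> apply_moves([
  {"offset": [0,0,-0.05],"rot": [0,0,0]},
  {"offset": [0,0,-0.1],"rot": [0,0,0]},
  {"offset": [0,0,-0.1],"rot": [0,0,0]},
])

```text
time: 53.0
position: [0.497, -0.3279, -0.0001]
tool_rot: [1.0, 0.019, 0.0, 0.0]
ft_force: [-0.8, 0.5, 2.8]
grip_width: 0.0135
grip_force: 30.0
```

>>> apply_moves([
  {"offset": [0,0,0],"rot": [0,0,0]},
  {"offset": [0,0,0],"rot": [0,0,0]},
  {"offset": [0,0,0],"rot": [0,0,0]},
  {"offset": [0,0,0],"rot": [0,0,0]},
  {"offset": [0,0,0],"rot": [0,0,0]},
  {"offset": [0,0,2],"rot": [0,0,0]},
  {"offset": [0,0,5],"rot": [0,0,0]},
  {"offset": [0,0,9],"rot": [0,0,0]},
  {"offset": [0,0,14],"rot": [0,0,0]},
  {"offset": [-10,4,18],"rot": [0,0,0]},
  {"offset": [-10,4,18],"rot": [0,0,0]},
  {"offset": [-10,4,18],"rot": [0,0,0]},
  {"offset": [-10,4,18],"rot": [0,0,0]},
  {"offset": [-10,4,18],"rot": [0,0,0]},
], hand=0.6)

```text
time: 54.4
position: [0.398, -0.289, 0.1795]
tool_rot: [1.0, 0.019, 0.001, 0.001]
ft_force: [0.7, -0.3, 1.3]
grip_width: 0.0523
grip_force: 0.0
```

Run:
```python
from h import *
o=get_obs(); print(o["position"],o["grip_width"],o["ft_force"],o["time"])
im=snap(19)
for c in im:
    for q in("pot1","lid","server","server_notch","rest_pin","candlestick","goblet"): print(c,q,[(np.round(d["centre"],4),round(d["conf"],2)) for d in nets.spot_point(c,q)][:7])
    print(c,"handle",fit(c,im[c],boxm(-.105,.025,-.007,.007,.016,.028),(.51,-.327,.039),wood,8))
    for p,z,r in(((.639,-.1555),.092,.015),((.657,.146),.074,.021),((.6635,-.0497),.056,.027),((.6505,.0554),.038,.033)):
        print(c,fitstack(c,im[c],[(.006,.006+z,r,0)],p))
```

```text
[ 0.39804565 -0.28899198  0.17952378] 0.05230882918042858 [ 0.68697783 -0.33659129  1.2512719 ] 54.4
top pot1 [(array([ 0.4791,  0.0421, -0.0025]), 0.87), (array([0.3415, 0.224 , 0.    ]), 0.83), (array([ 0.6396, -0.1549,  0.0075]), 0.76), (array([ 0.66  , -0.0496,  0.0051]), 0.65), (array([0.6577, 0.1417, 0.006 ]), 0.59), (array([0.6503, 0.0547, 0.0109]), 0.57)]
top lid [(array([0.5352, 0.2982, 0.0075]), 0.68), (array([ 0.6609, -0.0525,  0.0049]), 0.6)]
top server [(array([ 0.4942, -0.3296,  0.022 ]), 0.31)]
top server_notch [(array([ 0.5949, -0.3222,  0.0111]), 0.96)]
top rest_pin [(array([ 0.5908, -0.3249,  0.0112]), 0.6)]
top candlestick [(array([ 0.7401,  0.2785, -0.0011]), 0.62), (array([0.6549, 0.1455, 0.0028]), 0.45)]
top goblet [(array([ 0.7143, -0.2727,  0.0014]), 0.67)]
top handle (array([ 0.5133, -0.3269,  0.035 ]), np.float64(0.385))
top (array([ 0.6411, -0.1542]), np.float64(0.702))
top (array([0.6612, 0.1485]), np.float64(0.771))
top (array([ 0.6693, -0.049 ]), np.float64(0.774))
top (array([0.6542, 0.0575]), np.float64(0.696))
side pot1 [(array([ 0.6616, -0.0511,  0.0
[... 301 characters left out ...]
 -0.4669,  0.0034]), 0.23)]
side server [(array([ 0.503 , -0.3282,  0.0124]), 0.97)]
side server_notch [(array([ 0.5918, -0.3257,  0.0118]), 0.81), (array([ 0.6583, -0.4687,  0.0038]), 0.58)]
side rest_pin [(array([ 0.5882, -0.3256,  0.0127]), 0.81), (array([ 0.596 , -0.3256,  0.0108]), 0.35)]
side candlestick [(array([7.407e-01, 2.845e-01, 6.000e-04]), 0.88)]
side goblet [(array([ 0.7187, -0.268 ,  0.0036]), 0.64)]
side handle (array([ 5.099e-01, -3.297e-01, -2.000e-04]), np.float64(0.808))
side (array([ 0.6399, -0.1584]), np.float64(0.664))
side (array([0.6587, 0.1423]), np.float64(0.672))
side (array([ 0.6644, -0.0525]), np.float64(0.692))
side (array([0.6524, 0.053 ]), np.float64(0.561))
```

Everything checks out. The server bottomed at board height with the pin in its notch, each pot touched down at recess-floor height, and the bystanders have not moved.

```bash
python3 -c "
from rig import hand_in
print(hand_in())"
```

```text
the job is handed in; nothing more can be done
None
```

The job is handed in after about 55 s of robot time: the lid is in its dish, pots 1 to 4 are each down in their own coasters in order, the server is on its rest with the pin in the notch, and the bystanders stand where they were. The hand-in returned no verdict.

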